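Clamp the half-carved panel in the jig with the ratchet knob

ROBOT

A 6-joint arm with a two-finger parallel gripper is mounted at the origin on the work surface. World frame = base frame: x ahead of the robot, y to its left, z up, the work surface at z = 0. Lengths are in m, angles in degrees, forces in N, time in s.
With the tool pointing down it reaches from about 0.4 to 0.825 m from the base axis. Payload 7 kg.
Tool frame: the origin (TCP) lies at the very end of the fingers, on their centre line; the grasp point (between the pads) lies 19 mm behind it (ctrl.tcp_to_grasp is the distance from the TCP to the grasp point, in m); z points along the fingers, x is the direction in which the jaws open and shut, and the axes are right-handed (so a half turn about z gives the same grasp; the last joint's range is limited). The gripper opens to 88 mm and grips with 3 to 60 N. Pads are 19 mm wide; open, the fingers measure 130 mm over their backs; the gripper's body (78 mm by 193 mm) begins 47 mm behind the grasp point.
Start: joints at [-46.805, 20.546, 0.682, 0, -70.136, -16.507], TCP at [0.303, -0.603, 0.227] pointing down, gripper open.
Joint ranges: [-176.03, 176.03], [-82.01, 121.73], [-58.28, 71.71], [-173.87, 95.51], [-174.79, -0.11], [-173.66, 173.66]. Speed limits (degrees/s): [136.94, 136.94, 172.46, 180, 180, 180].

INTERFACE

Orientations are given as [roll, pitch, yaw] about the fixed x, y, z axes, in that order (R = Rz(yaw) Ry(pitch) Rx(roll)).
In Python, from plant import sensors, vision, ticket, ctrl gives the robot as it stands. The module is installed in compiled form; this text tells all that it offers.
- The arm moves only by the tool drive_tool, never from a script. Its argument "moves" is a list of rows, each a list of 6 numbers: the shift along the tool's x, y, z in units of 0.15 m (1.0 is 0.15 m), then the turn, a rotation vector about the tool's x, y, z in units of 60 degrees (1.0 is 60 degrees). In form: [[dx, dy, dz, rx, ry, rz], ...]. A call has 1 to 8 rows; each row is the pose to reach, as a shift and turn from the pose measured when the call began, along the tool's axes at that moment; what a row does not reach only later rows make up. A row lasts 1/10 s, in which the tool goes at most 50 mm and 8.59 degrees, less where a joint would pass 70% of its speed; a pose out of reach is approached as far as the arm can. A call with a number of a shift or a turn outside -1 to 1 is refused whole. A call with a gripper value outside its range is refused whole. "fingers" is the opening, from -1 (shut) to 1 (fully open), set as the call begins (left out, the last holds). The fingers move at their own pace and stop on an object; the grip force is fixed at half the most. Time passes only in rows, so rows that repeat a pose let the fingers close. It gives the time, the measured TCP pose, the force and the opening at its end, in the units of the state.
- sensors.get_obs(): the state, without advancing time (a new reading comes with each control period).
- vision.snapshot(name): name is "scene" or "top" or "wrist"; returns a dict with "pixels" (480x640x3 uint8, red, green, blue), "fx", "fy", "cx", "cy" (pixels), "R" (3x3) and "t" (3): a world point X has camera coordinates R X + t. Camera axes: x right, y down, z forward; pixel columns grow to the right and rows downward; lengths in m; the calibration is good to about 2 mm. A picture is of the moment at which its call begins. There is no depth.
- ticket.close_job(): hands the job in, once; it reports no verdict.
The state is a dict: "clock": time; "joint_pos": joint angles; "qvel": joint speeds; "tau": joint torques, N m; "tool_pos": TCP position; "orientation": TCP orientation; "force": force on the tool from outside, world axes, zero at the start; "moment": the same for the moment, N m; "opening": finger opening in m.
Only numpy, scipy, OpenCV 4.12 (cv2) and the standard library are available. Lean on these libraries where they do the work, as an engineer would, in place of code of your own. Each camera call takes 0.05 s, during which the arm holds its last target.

TASK

Slide the carved panel fully home into the corner of the clamping jig, square against both fences and without shoving it hard, then tighten the jig's clamp on it with the ratchet knob, turning clockwise as seen from above, until the knob slips. Let it click at least twice so that the clamp is at its set torque, stop before it has clicked more than six times, and let go of the knob. The panel must stay home, and the tools and things lying around must be left where they are.

Things in the scene. Friction and masses are not known exactly. Their poses are not given: they have to be found in the camera images.
- jig: Clamping jig fixed to the bench: plywood base 200 (x) by 300 (y) mm, 18 mm thick, two beech fences 18 mm high on it and a grey cast gooseneck clamp. Origin: centre of the base's underside, z up. Back fence: face looks to -x at x = +75 mm. Left fence (x -55 to +75): face looks to -y at y = +90 mm. Clamp axis upright at x = +45, y = +68; column outside the left fence, arm up to 104 mm high.
- panel: Relief panel of reddish wood, 110 (x) by 150 (y) by 30 mm thick, 0.3 to 0.55 kg, loose on the jig's base, top 48 mm above the bench. Carved flower right, plain margin 45 mm wide at its left (+y) edge for the clamp's foot. Origin: centre of its underside. Starts 20 to 45 mm short of each fence, up to 0.12 rad askew. Too wide to grasp: push its front (-x) and right (-y) faces.
- home (a point): Where the panel's origin lies when the panel is fully home against both fences: on the jig's base, in the jig's frame x = +20, y = +15, z = +18 mm; axes as the jig's. The panel slides with 2 to 5 N and passes freely under the clamp's foot; pushes of 5 to 15 N seat it, more than 30 N from the fingers bruises the wood.
- knob (a point): Centre of the knurled ratchet knob on top of the clamp: upright axis, 40 mm diameter, 33 mm tall, top 16.5 mm above this point; a dark flange (50 mm diameter) 27 mm below it turns with the nut: its pale notch and the line on the knob's top part when the knob slips. Arm 38 mm below. The knob keeps its height. Clockwise from above lowers the foot 6 mm a turn; it starts 0.5 to 3.5 mm above the panel.
- ratchet (a joint): Clockwise slip of the knob past the clamp's nut, rad: near 0 while they turn together (free running 0.27 N m); then, with the foot pressing, it climbs over about 1 rad to 0.5 N m, and the knob slips: with each click, 0.524 rad apart, the torque sinks to about 0.05 and jumps back to 0.5 N m. Two clicks are complete at 0.79, six at 2.88, a seventh at 3.40. Slip begins 1.5 to 4.8 rad from the start.
- gouge: A carving gouge, 210 mm long, lying beside the jig on its right (-y) side: leave it alone. Origin: centre of its underside.
- stone: A sharpening stone in a wooden box, 150 by 50 mm, 28 mm high, lying behind the jig's back edge: leave it alone. Origin: centre of its underside.
- chisel: A carving chisel 200 mm long lying on the bench at the robot's left: leave it alone. Origin: centre of its underside.
- brush: A dusting brush 200 mm long lying on the bench at the robot's right: leave it alone. Origin: centre of its underside.
- mallet: A round wooden mallet 210 mm high standing on its head, on the left: leave it alone. Origin: centre of its underside.
- tin: A tin 72 mm across and 75 mm high, on the right: leave it alone. Origin: centre of its underside.
- offcut: A pale wooden offcut 90 by 45 by 35 mm beside the jig on its left (+y) side: leave it alone. Origin: centre of its underside.

How it is judged (in metres and radians):
On the way, in this order (a step that is already met when the one before it is completed fails the run):
1. the panel is fully home against both fences (horizontal distance between panel and home below 0.002 m and angle between the x axis of panel and the x axis of home, either way round below 0.02 rad), for 0.2 s.
2. the clamp presses the panel at its set torque and the knob has clicked at least twice (value of joint ratchet above 0.78 rad and contact force between panel and jig above 250 N), for 0.1 s.
At the end, for the whole second after the job is handed in: The panel lies within 2 mm and 0.02 rad of home against both fences, clamped in the jig (contact force between jig and panel, foot and base together, above 250 N; about 500 N at the set torque), the knob has slipped two to six clicks (0.78 to 3.35 rad) and is let go (all of step 1 and all of step 2 and linear speed of panel below 0.02 m/s); the robot touches nothing.
It fails at once if the panel is shoved with more than 30 N (contact force between the fingers and panel above 30 N).
It fails at once if the knob is kept clicking beyond six clicks (value of joint ratchet above 3.35 rad).
It fails at once if a tool or thing lying around is moved by more than 30 mm (distance of any of gouge, stone, chisel, brush, mallet, tin, offcut from where it was at the start of the episode above 0.03 m).
It also fails if it takes over 72 s, if anything falls off the work surface, if the arm or the gripper's body presses on something with over 40 N, if the wrist force passes 120 N, or if a joint passes its speed limit or range.

## Working session

There is one attempt and no reset: what is moved stays moved. The work goes in short steps, Python scripts to look and compute and a tool call to move; the robot and the scene stay as the last step left them, time stands still between calls to the robot, and variables do not carry over. Pictures are saved under pics/ and viewed, and the job is handed in when it is done.

Besides the shell and the picture viewer there is one more tool, called after "Request:" as name([rows], argument=value, ...), one row to a line, values as JSON. drive_tool: Moves the arm, as the interface text tells. Shifts and turns lie within -1 to 1; 1 stands for 0.15 m of shift or 60 degrees of turn. Its arguments: {"type":"object","properties":{"moves":{"type":"array"},"fingers":{"type":"number"}},"required":["moves"]}

```bash
mkdir -p pics; python3 - <<'E'
from plant import sensors, vision
import cv2
print(sensors.get_obs())
for n in ["scene","top","wrist"]:
    s=vision.snapshot(n); cv2.imwrite(f"pics/{n}0.png",s["pixels"][:,:,::-1])
    print(n,s["fx"],s["fy"],s["cx"],s["cy"],s["R"],s["t"])
E
```

```text
{'clock': 0.0, 'joint_pos': array([-4.68049751e+01,  2.05923946e+01,  6.33509990e-01, -2.08496024e-02,
       -7.01366082e+01, -1.65061533e+01]), 'qvel': array([ 0.07144288, -0.03301655, -0.07214628,  0.01117968,  0.03813958,
        0.02150344]), 'tau': array([-1.86363519e-03, -5.82711160e+01,  2.93043995e+01,  6.99663609e+00,
        7.02067206e-03, -1.62235733e-04]), 'tool_pos': array([ 0.30291864, -0.60265384,  0.22560757]), 'orientation': array([-1.79991658e+02, -9.71265955e-02,  1.16681764e+02]), 'force': array([ 0.17194879, -0.7334379 , -0.14292706]), 'moment': array([0.06152625, 0.02644026, 0.03867209]), 'opening': 0.08776799651863773}
scene 498.9154233742096 498.9154233742096 324.85126372643293 244.6489128070301 [[-0.48559331  0.87415722  0.00694967]
 [ 0.70971891  0.39886462 -0.58069448]
 [-0.51039025 -0.27704904 -0.8140919 ]] [ 0.2862545  -0.31970235  1.57121733]
top 448.485448739582 448.485448739582 328.2597396778427 241.37312792214757 [[ 0.00353543 -0.99999154 -0.00210108]
 [-0.99553474 -0.00332146 -0.09433746]
 [ 0.09432969  0.00242522 -0.99553806]] [-0.00537556  0.56644165  1.06559414]
wrist 345.6893924023101 345.6893924023101 321.4738717579844 239.90910921254297 [[-0.45018131  0.89293533  0.00181374]
 [ 0.86047475  0.43327153  0.26806528]
 [ 0.23857911  0.12223866 -0.96339904]] [ 0.67330021 -0.03292595  0.38960713]
```

View pics/scene0.png

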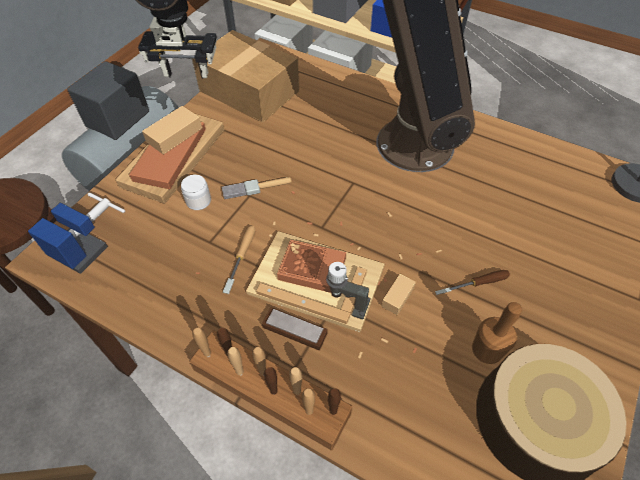

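View pics/top0.png

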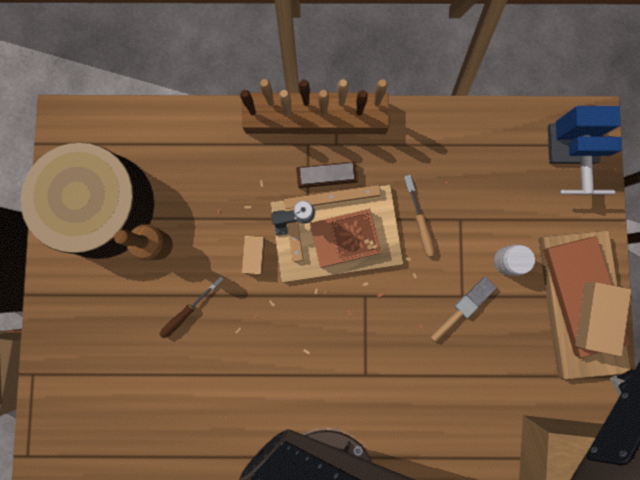

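View pics/wrist0.png

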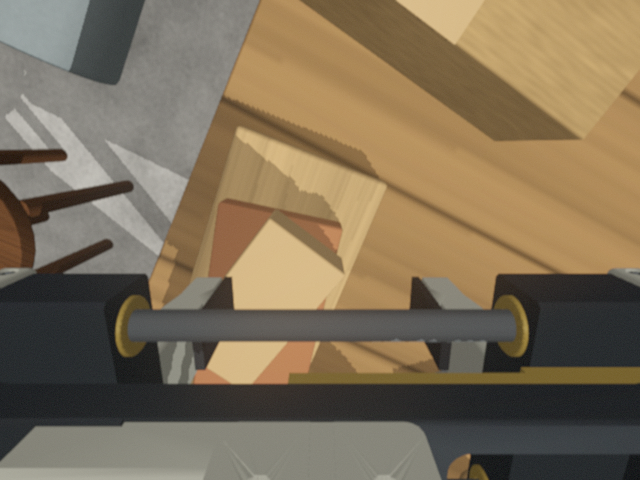

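The top view shows the jig around px (338,233) with the knob near (303,211), the panel near (347,238), the gouge at (420,215), the stone at (327,174) and the offcut at (253,255). I'll zoom in.

```bash
cat > h.py <<'E'
import numpy as np, cv2
from plant import sensors, vision
def snap(n,f=None):
    s=vision.snapshot(n); s["R"]=np.array(s["R"]); s["t"]=np.array(s["t"])
    if f: cv2.imwrite(f"pics/{f}.png",s["pixels"][:,:,::-1])
    return s
def ray(s,u,v):
    d=s["R"].T@np.array([(u-s["cx"])/s["fx"],(v-s["cy"])/s["fy"],1]); return -s["R"].T@s["t"],d
def onz(s,u,v,z):
    c,d=ray(s,u,v); return c+d*(z-c[2])/d[2]
def proj(s,X):
    p=s["R"]@np.array(X)+s["t"]; return np.array([s["fx"]*p[0]/p[2]+s["cx"],s["fy"]*p[1]/p[2]+s["cy"]])
def crop(s,f,u0,v0,w,h,k):
    im=s["pixels"][v0:v0+h,u0:u0+w,::-1]; cv2.imwrite(f"pics/{f}.png",cv2.resize(im,None,fx=k,fy=k,interpolation=cv2.INTER_CUBIC))
E
python3 - <<'E'
from h import *
s=snap("top"); crop(s,"topc",240,150,200,150,4); np.save("top0.npy",s["pixels"])
s=snap("scene"); crop(s,"scc",220,215,200,150,4)
E
```

```text
(no output)
```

View pics/topc.png

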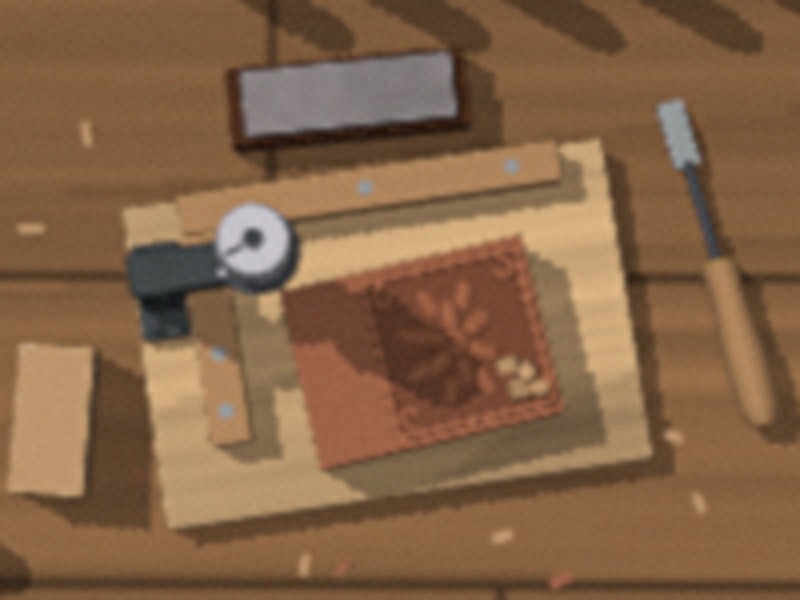

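View pics/scc.png

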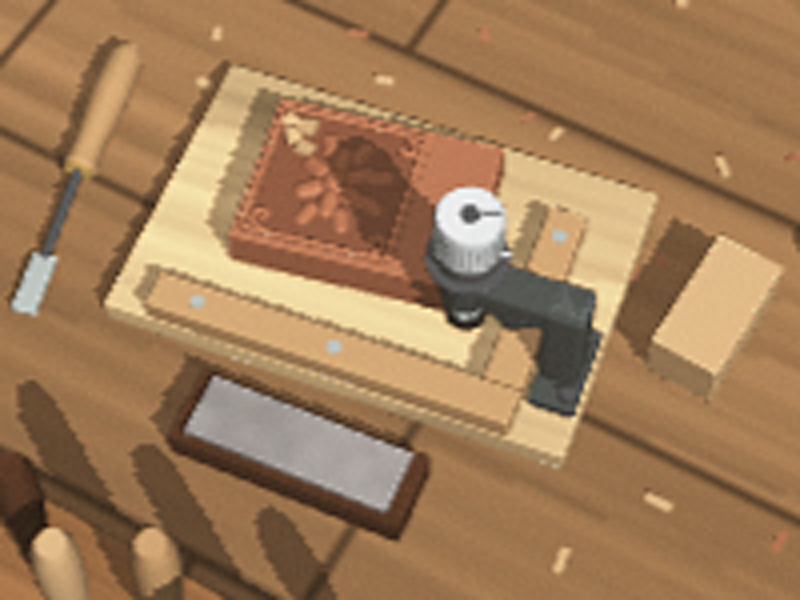

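```bash
python3 - <<'E'
from h import *
T=snap("top");S=snap("scene")
ct=lambda x,y:(240+(x+.5)/4-.5,150+(y+.5)/4-.5)
cs=lambda x,y:(220+(x+.5)/4-.5,215+(y+.5)/4-.5)
J={"BL":(ct(123,208),cs(558,465)),"BR":(ct(602,140),cs(105,305)),"FR":(ct(652,457),cs(232,64)),"FL":(ct(170,528),cs(656,193))}
P={"BL":(ct(283,293),None),"BR":(ct(520,236),cs(232,238)),"FR":(ct(563,410),cs(283,98)),"FL":(ct(324,469),cs(503,150))}
def fit(C,z,hx,hy):
    pts=np.array([onz(T,*C[k][0],z)[:2] for k in C]);
    sc=[onz(S,*C[k][1],z)[:2] if C[k][1] else None for k in C]
    for k,a,b in zip(C,pts,sc): print(k,a.round(4),None if b is None else b.round(4))
    mod=dict(BL=(hx,hy),BR=(hx,-hy),FR=(-hx,-hy),FL=(-hx,hy))
    for name,PP in (("top",pts),("scene",sc)):
        m=np.array([mod[k] for k,p in zip(C,PP) if p is not None]);q=np.array([p for p in PP if p is not None])
        mc,qc=m.mean(0),q.mean(0);a,b=m-mc,q-qc
        th=np.arctan2((a[:,0]*b[:,1]-a[:,1]*b[:,0]).sum(),(a*b).sum());c,s=np.cos(th),np.sin(th);R=np.array([[c,-s],[s,c]])
        o=qc-R@mc; print(name,"c",o.round(4),"yaw deg",np.degrees(th).round(2),"res mm",((m@R.T+o-q)*1e3).round(1).tolist())
fit(J,.018,.1,.15);fit(P,.048,.055,.075)
# knob
A=[ray(T,*ct(253,238)),ray(S,*cs(470,213))]
M=sum(np.eye(3)-np.outer(d,d)/(d@d) for c,d in A);b=sum((np.eye(3)-np.outer(d,d)/(d@d))@c for c,d in A)
print("knob top",np.linalg.solve(M,b))
E
```

```text
BL [0.6657 0.1403] [0.6733 0.1387]
BR [ 0.7094 -0.1566] [ 0.7135 -0.1549]
FR [ 0.5127 -0.1853] [ 0.5166 -0.1862]
FL [0.4685 0.1086] [0.471  0.1074]
top c [ 0.5891 -0.0232] yaw deg 8.54 res mm [[-0.0, -0.4], [0.8, -0.1], [-0.2, -1.2], [-0.6, 1.6]]
scene c [ 0.5936 -0.0238] yaw deg 8.5 res mm [[-2.9, 0.7], [1.1, -2.4], [0.3, -0.7], [1.5, 2.4]]
BL [0.6089 0.0396] None
BR [ 0.6439 -0.1027] [ 0.6486 -0.1006]
FR [ 0.5391 -0.1277] [ 0.542  -0.1288]
FL [0.5035 0.0144] [0.5085 0.0143]
top c [ 0.5738 -0.0441] yaw deg 13.77 res mm [[0.6, 2.3], [1.2, -1.2], [-0.9, -2.3], [-1.0, 1.2]]
scene c [ 0.5781 -0.043 ] yaw deg 14.07 res mm [[1.0, -1.8], [0.9, -0.3], [-2.0, 2.1]]
knob top [0.62415537 0.05036783 0.15773867]
```

Two views agree. The jig is at about (0.591, -0.0235) with yaw 8.5°. The panel is at about (0.576, -0.0435) with yaw 13.9°, so it starts about 38/33 mm short of the fences, which fits the spec. The knob top triangulates to (0.624, 0.050, 0.158), within about 1 mm of the position predicted from the jig. Now I'll approach the panel's front face.

Request:
drive_tool([
  [0.9,0.98,0,0,0,0],
  [0.9,0.98,0,0,0,0],
  [0.9,0.98,0,0,0,0],
  [0.9,0.98,0,0,0,0],
  [0.9,0.98,0,0,0,0],
  [0.9,0.98,0,0,0,0],
], fingers=0.36)

```text
clock: 0.95
tool_pos: [0.3746, -0.4154, 0.2271]
orientation: [180.0, 0.0, 116.9]
force: [-0.5, -1.4, -0.2]
opening: 0.0598
```

Request:
drive_tool([
  [0.9,0.98,0,0,0,0],
  [0.9,0.98,0,0,0,0],
  [0.9,0.98,0,0,0,0],
  [0.9,0.98,0,0,0,0],
  [0.9,0.98,0,0,0,0],
  [0.9,0.98,0,0,0,0],
])

```text
clock: 1.55
tool_pos: [0.4453, -0.2285, 0.2271]
orientation: [180.0, 0.1, 116.9]
force: [-1.1, -0.3, 0.3]
opening: 0.0596
```

```bash
cat >> h.py <<'E'
from scipy.spatial.transform import Rotation as Ro
JC=np.array([.591,-.0235]);JY=np.radians(8.5)
RJ=np.array([[np.cos(JY),-np.sin(JY)],[np.sin(JY),np.cos(JY)]])
def jw(x,y): return JC+RJ@np.array([x,y])
def wj(p): return RJ.T@(np.array(p[:2])-JC)
def st():
    o=sensors.get_obs();R=Ro.from_euler('xyz',o["orientation"],degrees=True)
    fj=RJ.T@np.array(o["force"])[:2]
    print("t",round(o["clock"],2),"tcp",np.round(o["tool_pos"],4),"jig",(wj(o["tool_pos"])*1e3).round(1),"rpy",np.round(o["orientation"],2),"F",np.round(o["force"],2),"Fjig",fj.round(2),"Mz",np.round(o["moment"],3),"op",round(o["opening"],4),"j",np.round(o["joint_pos"],1)); return o,R
def go(p,yaw,rz=None):
    o,R=st(); d=R.inv().apply(np.array(p)-o["tool_pos"])/.15
    r=(R.inv()*Ro.from_euler('xyz',[180,0,yaw],degrees=True)).as_rotvec(degrees=True)/60
    print("row",d.round(3),r.round(3))
E
python3 -c "
from h import *
go([*jw(-.08,-.01),.15],98.5)"
```

```text
t 1.55 tcp [ 0.4453 -0.2285  0.2271] jig [-174.4 -181.2] rpy [1.7997e+02 5.0000e-02 1.1695e+02] F [-1.06 -0.28  0.28] Fjig [-1.09 -0.12] Mz [-0.043  0.041  0.01 ] op 0.0596 j [ -4.6   3.9 -20.8   0.  -65.2 -58.5]
row [0.884 0.958 0.514] [0.001 0.001 0.307]
```

Request:
drive_tool([
  [0.88,0.96,0.51,0,0,0.31],
  [0.88,0.96,0.51,0,0,0.31],
  [0.88,0.96,0.51,0,0,0.31],
  [0.88,0.96,0.51,0,0,0.31],
  [0.88,0.96,0.51,0,0,0.31],
  [0.88,0.96,0.51,0,0,0.31],
  [0.88,0.96,0.51,0,0,0.31],
  [0.88,0.96,0.51,0,0,0.31],
])

```text
clock: 2.35
tool_pos: [0.5139, -0.0473, 0.1508]
orientation: [180.0, 0.0, 98.2]
force: [-0.1, 0.0, 0.4]
opening: 0.0595
```

```bash
python3 -c "
from h import *
go([*jw(-.08,-.01),.028],98.5)
s=snap('top');crop(s,'topc2',240,150,200,150,4);s=snap('wrist','w2')"
```

```text
t 2.35 tcp [ 0.5139 -0.0473  0.1508] jig [-79.8 -12.1] rpy [1.7996e+02 5.0000e-02 9.8220e+01] F [-0.11  0.02  0.38] Fjig [-0.1   0.04] Mz [-0.007 -0.021  0.025] op 0.0595 j [ 16.6   9.3 -25.4   0.1 -55.3 -98.4]
row [ 0.015 -0.002  0.818] [ 0.001  0.001 -0.005]
```

View pics/w2.png

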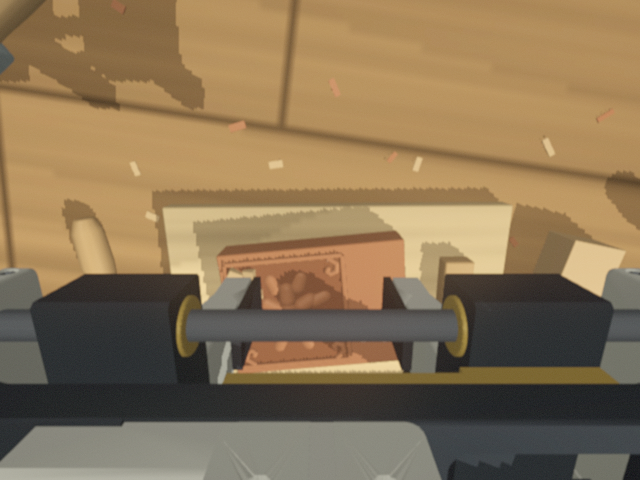

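View pics/topc2.png

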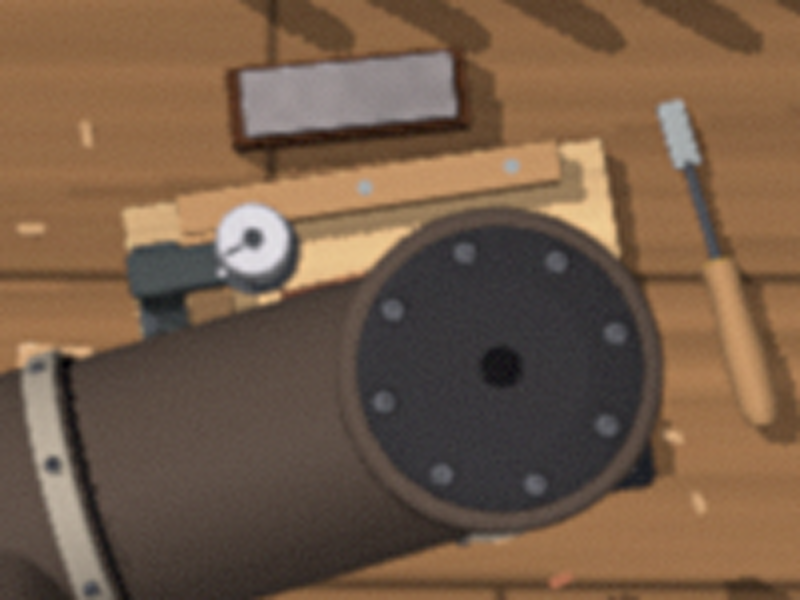

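```bash
python3 -c "
from h import *
o,R=st();s=snap('wrist');c=-s['R'].T@s['t'];print('cam in tool',R.inv().apply(c-o['tool_pos']),R.inv().apply(s['R'][2]))
print(proj(s,o['tool_pos']))
print([proj(s,[*jw(*(p)),.018]).round() for p in ((-.1,-.15),(-.1,.15))])
c,s_=np.cos(np.radians(13.9)),np.sin(np.radians(13.9))
for a,b in ((-.055,-.075),(-.055,.075)): print(proj(s,[.576+c*a-s_*b,-.0435+s_*a+c*b,.048]).round(), wj([.576+c*a-s_*b,-.0435+s_*a+c*b]))
"
```

```text
t 2.45 tcp [ 0.5139 -0.047   0.151 ] jig [-79.7 -11.8] rpy [1.7992e+02 4.0000e-02 9.8220e+01] F [ 0.22 -0.7   0.08] Fjig [ 0.11 -0.72] Mz [-0.057 -0.054  0.004] op 0.0593 j [ 16.6   9.3 -25.4   0.1 -55.3 -98.4]
cam in tool [ 0.00074964 -0.07215564 -0.15722522] [7.15909005e-04 2.68073374e-01 9.63398232e-01]
[319.64517872 295.29152193]
[array([158., 207.]), array([511., 206.])]
[212. 257.] [-0.06548921 -0.09740628]
[402. 239.] [-0.07960546  0.05192801]
```

The wrist view agrees: predicted base corners (158,207) and (511,206) are seen at (163,207) and (513,205). The panel's front-left corner is at (402,237), about jig x=-80, so I need to back up before lowering.

Request:
drive_tool([
  [0.02,-0.19,0,0,0,0],
  [0.02,-0.19,0,0,0,0],
  [0.02,-0.19,0.4,0,0,0],
  [0.02,-0.19,0.7,0,0,0],
  [0.02,-0.19,0.81,0,0,0],
  [0.02,-0.19,0.81,0,0,0],
  [0.02,-0.19,0.81,0,0,0],
])

```text
clock: 3.2
tool_pos: [0.4861, -0.0482, 0.0301]
orientation: [179.9, 0.1, 98.2]
force: [0.9, -0.1, 0.8]
opening: 0.0595
```

```bash
python3 -c "
from h import *
go([*jw(-.09,-.01),.028],98.5)"
```

```text
t 3.2 tcp [ 0.4861 -0.0482  0.0301] jig [-107.4   -8.9] rpy [1.7991e+02 6.0000e-02 9.8240e+01] F [ 0.88 -0.07  0.79] Fjig [ 0.86 -0.2 ] Mz [-0.012 -0.072 -0.046] op 0.0595 j [ 17.5  16.1 -36.6   0.1 -37.2 -99.4]
row [-0.007  0.116  0.014] [ 0.001  0.001 -0.004]
```

Request:
drive_tool([
  [0,0.03,0.01,0,0,0],
  [0,0.06,0.01,0,0,0],
  [0,0.09,0.01,0,0,0],
  [0,0.12,0.01,0,0,0],
  [0,0.15,0.01,0,0,0],
  [0,0.18,0.01,0,0,0],
  [0,0.21,0.01,0,0,0],
  [0,0.24,0.01,0,0,0],
])

```text
clock: 4.0
tool_pos: [0.5215, -0.0431, 0.0285]
orientation: [180.0, 0.1, 98.2]
force: [-6.7, -0.5, 5.8]
opening: 0.0597
```

```bash
python3 -c "
from h import *
st();s=snap('wrist','w3')
crop(snap('top'),'topc3',240,150,200,150,4)"
```

```text
t 4.0 tcp [ 0.5215 -0.0431  0.0285] jig [-71.7  -9.1] rpy [1.7998e+02 6.0000e-02 9.8230e+01] F [-6.68 -0.5   5.8 ] Fjig [-6.68  0.49] Mz [-0.162  2.425 -0.061] op 0.0597 j [ 16.8  19.  -32.2   0.1 -38.8 -98.7]
```

View pics/w3.png

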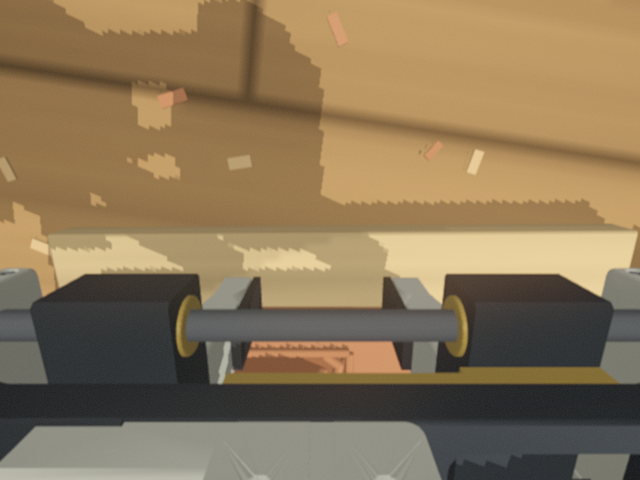

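Contact is at 6.7 N and both fingers look to be on the front face. I'll continue slowly.

Request:
drive_tool([
  [0,0.025,0,0,0,0],
  [0,0.05,0,0,0,0],
  [0,0.07,0,0,0,0],
  [0,0.09,0,0,0,0],
  [0,0.11,0,0,0,0],
  [0,0.13,0,0,0,0],
])

```text
clock: 4.7
tool_pos: [0.5419, -0.0402, 0.0285]
orientation: [179.9, 0.1, 98.2]
force: [-1.2, 0.2, -2.3]
opening: 0.0593
```

```bash
python3 -c "
from h import *
st()
crop(snap('scene'),'scc4',220,215,200,150,4)"
```

```text
t 4.7 tcp [ 0.5419 -0.0402  0.0285] jig [-51.   -9.3] rpy [1.799e+02 7.000e-02 9.823e+01] F [-1.16  0.17 -2.3 ] Fjig [-1.12  0.34] Mz [-0.064  0.681 -0.039] op 0.0593 j [ 16.5  20.5 -29.7   0.1 -39.7 -98.3]
```

View pics/scc4.png

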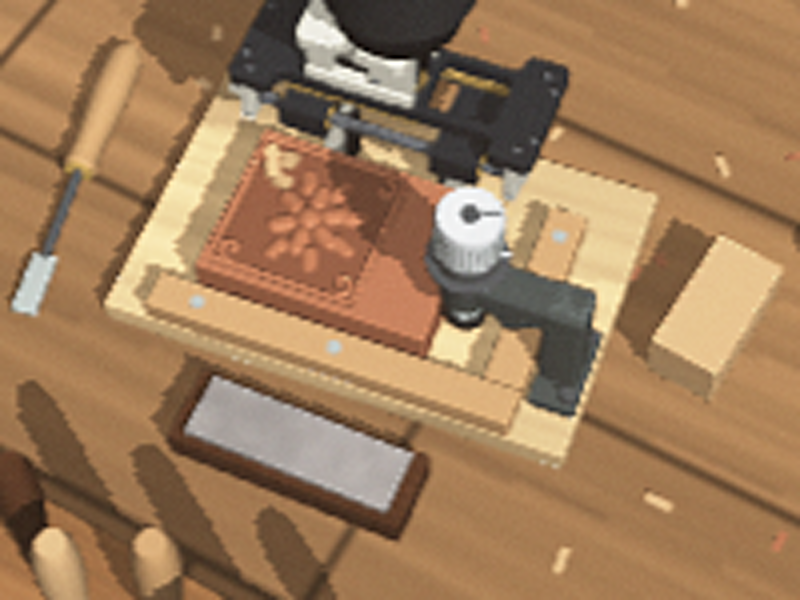

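The panel is now nearly parallel to the back fence, with a few mm to go. I'll use fine steps and check the force.

Request:
drive_tool([
  [0,0.01,0,0,0,0],
  [0,0.02,0,0,0,0],
  [0,0.02,0,0,0,0],
])

```text
clock: 5.05
tool_pos: [0.5455, -0.0397, 0.0286]
orientation: [179.9, 0.1, 98.3]
force: [-2.7, -1.4, -1.1]
opening: 0.0594
```

Request:
drive_tool([
  [0,0.007,0,0,0,0],
  [0,0.007,0,0,0,0],
])

```text
clock: 5.25
tool_pos: [0.5455, -0.0398, 0.0285]
orientation: [180.0, 0.1, 98.2]
force: [-6.7, 0.1, 3.5]
opening: 0.0594
```

Request:
drive_tool([
  [0,0.007,0,0,0,0],
  [0,0.007,0,0,0,0],
])

```text
clock: 5.45
tool_pos: [0.5455, -0.0397, 0.0286]
orientation: [-179.9, 0.1, 98.2]
force: [-6.4, 0.5, 3.7]
opening: 0.0596
```

Request:
drive_tool([
  [0,0.013,0,0,0,0],
  [0,0.013,0,0,0,0],
])

```text
clock: 5.65
tool_pos: [0.5455, -0.0398, 0.0286]
orientation: [-179.7, 0.1, 98.2]
force: [-9.9, 1.5, 7.1]
opening: 0.0602
```

Request:
drive_tool([
  [0,0.017,0,0,0,0],
  [0,0.017,0,0,0,0],
])

```text
clock: 5.85
tool_pos: [0.5454, -0.0398, 0.0285]
orientation: [-179.5, 0.1, 98.2]
force: [-11.2, 1.5, 9.2]
opening: 0.0599
```

Force climbs with no motion, so the panel is against the back fence. I'll back off, lift and look.

Request:
drive_tool([
  [0,-0.1,0,0,0,0],
  [0,-0.15,0,0,0,0],
  [0,-0.15,-0.3,0,0,0],
  [0,-0.15,-0.6,0,0,0],
  [0,-0.3,-0.9,0,0,0],
  [0,-0.5,-0.9,0,0,0],
  [0,-0.5,-0.9,0,0,0],
])

```text
clock: 6.55
tool_pos: [0.4712, -0.0502, 0.1662]
orientation: [-179.7, 0.0, 98.2]
force: [0.4, 0.9, 0.1]
opening: 0.0597
```

```bash
python3 -c "
from h import *
st()
crop(snap('top'),'topc5',240,150,200,150,4)
crop(snap('scene'),'scc5',220,215,200,150,4)"
```

```text
t 6.55 tcp [ 0.4712 -0.0502  0.1662] jig [-122.5   -8.7] rpy [-179.74    0.     98.21] F [0.39 0.92 0.08] Fjig [0.52 0.86] Mz [ 0.046 -0.103  0.014] op 0.0597 j [ 17.8   4.5 -28.7  -0.  -57.  -99.5]
```

View pics/scc5.png

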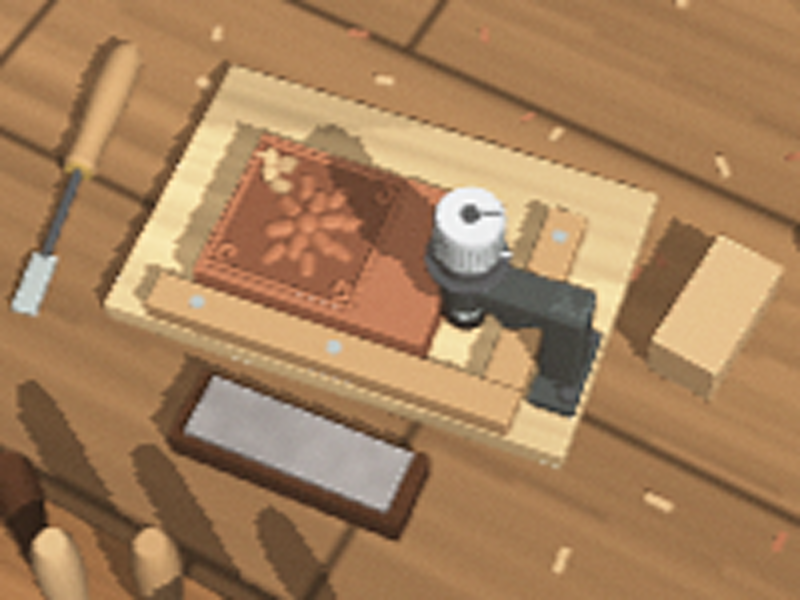

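View pics/topc5.png

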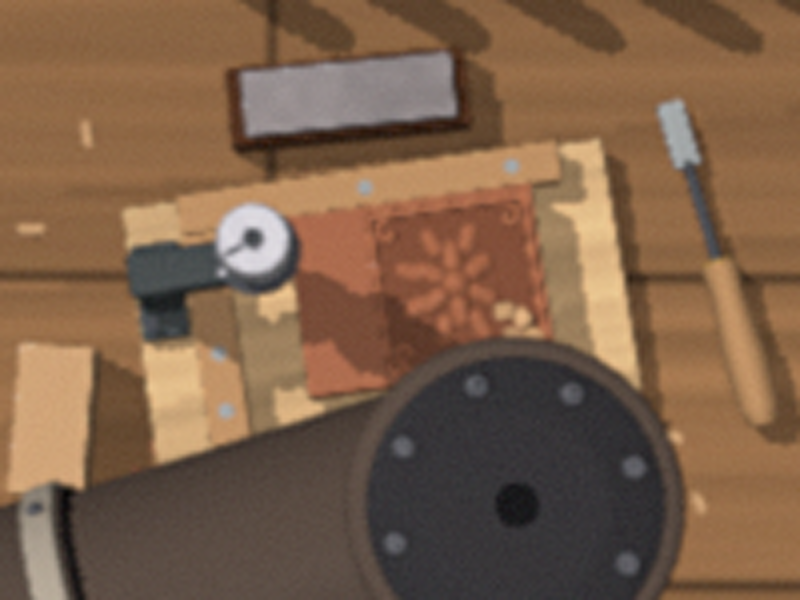

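The panel now lies square along the back fence with its left margin near the knob. Next I'll swing round to its right face.

Request:
drive_tool([
  [-0.7,0.4,0,0,0,-0.14],
  [-0.7,0.4,0,0,0,-0.28],
  [-0.7,0.4,0,0,0,-0.42],
  [-0.7,0.4,0,0,0,-0.56],
  [-0.7,0.4,0,0,0,-0.7],
  [-0.7,0.4,0,0,0,-0.84],
  [-0.7,0.4,0,0,0,-0.9],
  [-0.7,0.4,0,0,0,-0.9],
], fingers=0.14)

```text
clock: 7.45
tool_pos: [0.5483, -0.1454, 0.1639]
orientation: [-179.7, -0.3, 152.3]
force: [0.7, -0.6, -0.0]
opening: 0.0503
```

```bash
python3 -c "
from h import *
go([*jw(.018,-.128),.16],188.3)
s=snap('top'); print('right face',[wj(onz(s,240+(x+.5)/4-.5,150+(y+.5)/4-.5,.048)) for x,y in ((533,185),(551,335),(300,215),(312,396))])"
```

```text
t 7.45 tcp [ 0.5483 -0.1454  0.1639] jig [ -60.2 -114.3] rpy [-179.7    -0.28  152.31] F [ 0.71 -0.64 -0.02] Fjig [ 0.61 -0.74] Mz [0.019 0.021 0.043] op 0.0503 j [  5.   13.5 -18.    0.1 -58.9 -32.7]
row [-0.475  0.234  0.023] [-0.003 -0.006 -0.6  ]
right face [array([ 0.07017803, -0.09860575]), array([-0.02126563, -0.09528112]), array([0.07237287, 0.04294549]), array([-0.03682766,  0.05132446])]
```

Request:
drive_tool([
  [-0.47,0.24,0,0,0,-0.14],
  [-0.47,0.24,0,0,0,-0.28],
  [-0.47,0.24,0,0,0,-0.42],
  [-0.47,0.24,0,0,0,-0.56],
  [-0.47,0.24,0,0,0,-0.6],
  [-0.47,0.24,0,0,0,-0.6],
])

```text
clock: 8.1
tool_pos: [0.6277, -0.1465, 0.1628]
orientation: [-179.9, -0.4, -171.9]
force: [-0.2, 0.7, 0.0]
opening: 0.0499
```

```bash
python3 -c "
from h import *
go([*jw(.018,-.123),.028],188.3)
snap('wrist','w6')"
```

```text
t 8.1 tcp [ 0.6277 -0.1465  0.1628] jig [  18.1 -127. ] rpy [-179.92   -0.44 -171.95] F [-0.18  0.74  0.02] Fjig [-0.07  0.76] Mz [-0.06   0.048 -0.036] op 0.0499 j [  4.2  20.5  -8.1   0.1 -61.9   3.8]
row [-0.006  0.028  0.899] [-0.001 -0.007 -0.004]
```

View pics/w6.png

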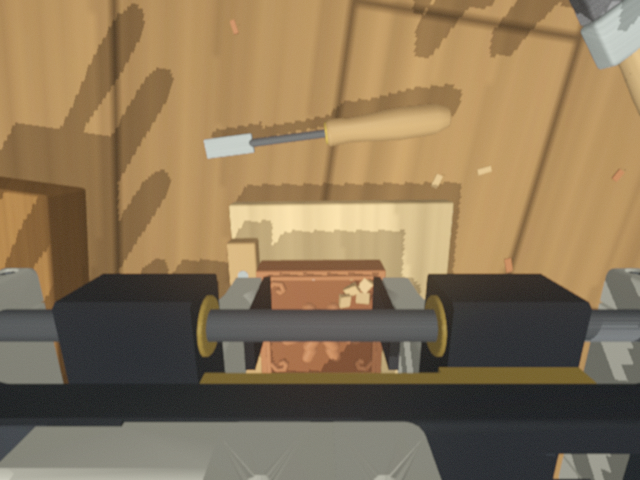

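The panel's right edge is at row ~265 and the gouge at rows 110–155, well outside. I'll lower.

Request:
drive_tool([
  [0,0.02,0.3,0,0,0],
  [0,0.02,0.6,0,0,0],
  [0,0.02,0.85,0,0,0],
  [0,0.02,0.9,0,0,0],
  [0,0.02,0.9,0,0,0],
])

```text
clock: 8.65
tool_pos: [0.6257, -0.144, 0.027]
orientation: [-179.9, -0.6, -172.1]
force: [0.0, -0.1, 0.9]
opening: 0.05
```

Request:
drive_tool([
  [0,0.03,0,0,0,0],
  [0,0.06,0,0,0,0],
  [0,0.09,0,0,0,0],
  [0,0.12,0,0,0,0],
  [0,0.14,0,0,0,0],
])

```text
clock: 9.15
tool_pos: [0.6232, -0.1237, 0.0286]
orientation: [-179.8, -0.5, -172.0]
force: [-0.3, -6.4, 4.2]
opening: 0.0499
```

```bash
python3 -c "
from h import *
st()
crop(snap('scene'),'scc7',220,215,200,150,4)"
```

```text
t 9.15 tcp [ 0.6232 -0.1237  0.0286] jig [  17.  -103.9] rpy [-179.82   -0.53 -172.03] F [-0.29 -6.4   4.17] Fjig [-1.24 -6.29] Mz [-2.697  0.441  0.213] op 0.0499 j [  6.5  27.6 -17.1   0.3 -45.8   1.3]
```

View pics/scc7.png

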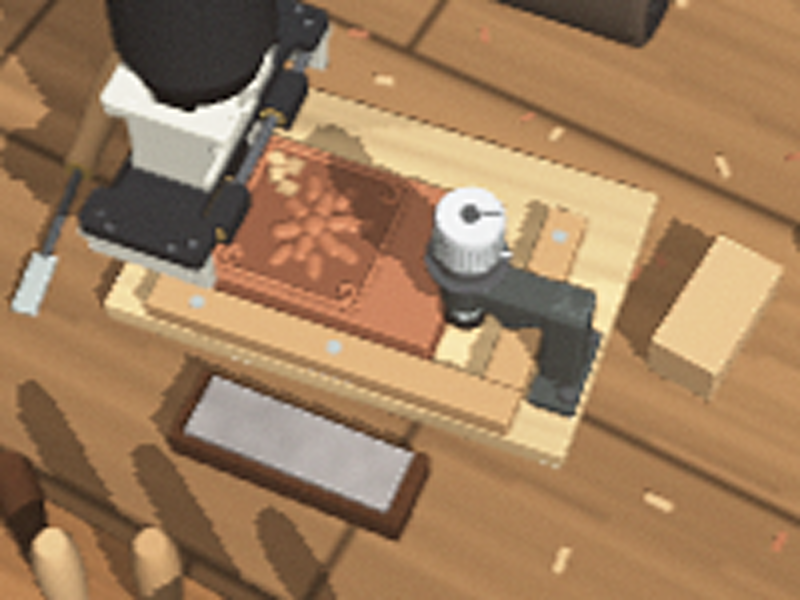

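Request:
drive_tool([
  [0,0.03,0,0,0,0],
  [0,0.055,0,0,0,0],
  [0,0.08,0,0,0,0],
  [0,0.105,0,0,0,0],
  [0,0.13,0,0,0,0],
  [0,0.155,0,0,0,0],
  [0,0.17,0,0,0,0],
])

```text
clock: 9.9
tool_pos: [0.6197, -0.0986, 0.0294]
orientation: [-179.8, -0.5, -172.0]
force: [-1.2, -6.7, 3.8]
opening: 0.0504
```

Request:
drive_tool([
  [0,0.01,0,0,0,0],
  [0,0.02,0,0,0,0],
  [0,0.02,0,0,0,0],
])

```text
clock: 10.2
tool_pos: [0.6193, -0.0953, 0.0296]
orientation: [-179.8, -0.5, -172.0]
force: [-0.8, -1.9, 1.7]
opening: 0.05
```

Request:
drive_tool([
  [0,0.01,0,0,0,0],
  [0,0.015,0,0,0,0],
  [0,0.015,0,0,0,0],
])

```text
clock: 10.5
tool_pos: [0.6189, -0.093, 0.0295]
orientation: [-179.8, -0.5, -172.0]
force: [-0.7, -3.9, 1.0]
opening: 0.0497
```

```bash
python3 -c "
from h import *
st()"
```

```text
t 10.5 tcp [ 0.6189 -0.093   0.0295] jig [ 17.4 -72.9] rpy [-179.76   -0.51 -171.96] F [-0.72 -3.91  0.98] Fjig [-1.29 -3.76] Mz [-1.086  0.334  0.136] op 0.0497 j [  9.4  26.8 -18.4   0.3 -45.3  -1.6]
```

Request:
drive_tool([
  [0,0.01,0,0,0,0],
  [0,0.015,0,0,0,0],
  [0,0.015,0,0,0,0],
])

```text
clock: 10.8
tool_pos: [0.6186, -0.0907, 0.0296]
orientation: [-179.8, -0.5, -172.0]
force: [-1.0, -3.4, 1.4]
opening: 0.0501
```

Request:
drive_tool([
  [0,0.01,0,0,0,0],
  [0,0.015,0,0,0,0],
  [0,0.015,0,0,0,0],
])

```text
clock: 11.1
tool_pos: [0.6191, -0.0902, 0.0299]
orientation: [-179.6, -0.5, -171.9]
force: [2.6, -13.4, -1.0]
opening: 0.0501
```

```bash
python3 -c "
from h import *
st()"
```

```text
t 11.1 tcp [ 0.6191 -0.0902  0.0299] jig [ 17.9 -70.1] rpy [-179.63   -0.47 -171.9 ] F [  2.65 -13.4   -1.04] Fjig [  0.64 -13.65] Mz [-5.189 -0.924  0.506] op 0.0501 j [  9.8  26.7 -18.6   0.5 -45.2  -2. ]
```

Seated against the left fence at 13.6 N. I'll back off, lift and check.

Request:
drive_tool([
  [0,-0.05,0,0,0,0],
  [0,-0.12,0,0,0,0],
  [0,-0.15,-0.3,0,0,0],
  [0,-0.2,-0.6,0,0,0],
  [-0.2,-0.4,-0.9,0,0,0],
  [-0.3,-0.6,-1,0,0,0],
  [-0.3,-0.7,-1,0,0,0],
  [-0.3,-0.7,-1,0,0,0],
])

```text
clock: 11.9
tool_pos: [0.6797, -0.1885, 0.1797]
orientation: [-179.7, -0.4, -172.0]
force: [-0.8, -0.3, -0.9]
opening: 0.0498
```

```bash
python3 -c "
from h import *
st()
s=snap('top');crop(s,'topc8',240,150,200,150,4)
crop(snap('scene'),'scc8',220,215,200,150,4)
for f in ((.075,-.06),(-.035,-.06),(-.035,.09)): print((proj(s,[*jw(*f),.048])-[240,150])*4+1.5)"
```

```text
t 11.9 tcp [ 0.6797 -0.1885  0.1797] jig [  63.4 -176.3] rpy [-179.68   -0.45 -172.05] F [-0.85 -0.26 -0.89] Fjig [-0.88 -0.13] Mz [ 0.153  0.186 -0.02 ] op 0.0498 j [  0.5  25.2   1.4   0.4 -66.6   7.3]
[468.46090427 186.33484055]
[496.14854754 366.11604056]
[247.33371015 402.32231195]
```

View pics/scc8.png

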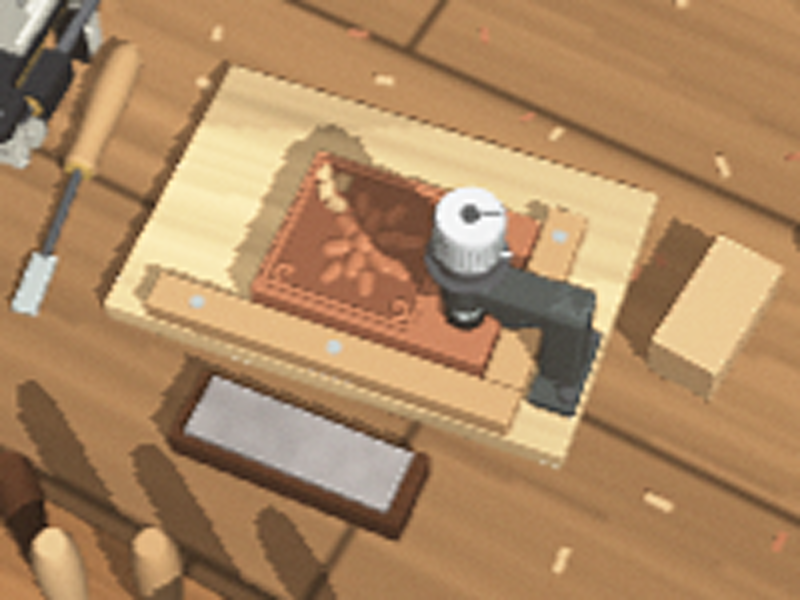

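View pics/topc8.png

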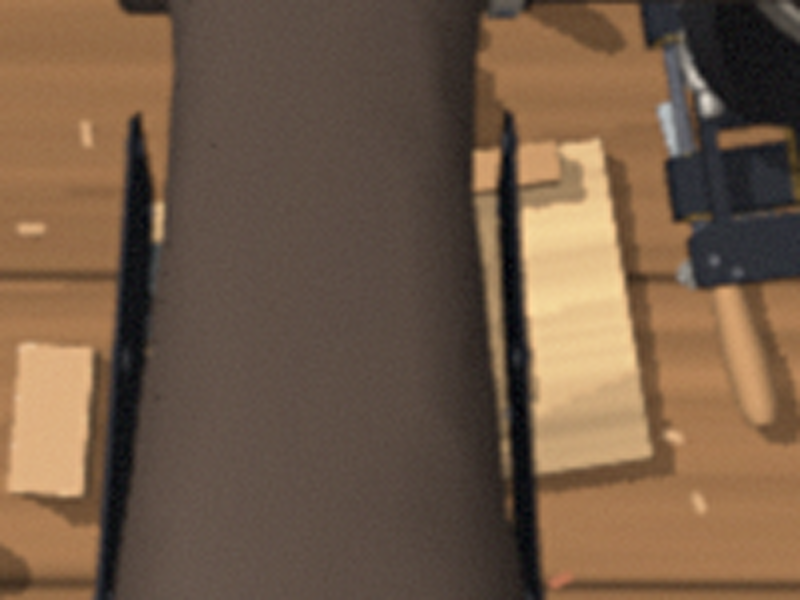

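In the scene view the panel touches the left fence and lies close along the back fence. It may be about 1° off square, so I'll re-press the front face gently and check from above.

```bash
python3 -c "
from h import *
go([*jw(-.03,-.08),.18],138);go([*jw(-.115,.015),.18],98.3)"
```

```text
t 12.0 tcp [ 0.6785 -0.1867  0.1787] jig [  62.4 -174.4] rpy [-179.71   -0.58 -171.97] F [ 0.08 -0.19 -0.57] Fjig [ 0.06 -0.2 ] Mz [ 0.043  0.077 -0.019] op 0.05 j [  0.6  25.1   1.2   0.4 -66.6   7.2]
row [ 0.621  0.624 -0.006] [-0.009 -0.007  0.834]
t 12.0 tcp [ 0.6785 -0.1867  0.1787] jig [  62.4 -174.4] rpy [-179.71   -0.58 -171.97] F [ 0.08 -0.19 -0.57] Fjig [ 0.06 -0.2 ] Mz [ 0.043  0.077 -0.019] op 0.05 j [  0.6  25.1   1.2   0.4 -66.6   7.2]
row [ 1.193  1.253 -0.003] [-0.011 -0.004  1.496]
```

Request:
drive_tool([
  [0.3,0.1,0,0,0,0.14],
  [0.6,0.2,0,0,0,0.28],
  [0.8,0.4,0,0,0,0.42],
  [0.9,0.5,0,0,0,0.56],
  [0.9,0.6,0,0,0,0.7],
  [0.9,0.6,0,0,0,0.8],
  [0.9,0.6,0,0,0,0.8],
], fingers=0.36)

```text
clock: 12.7
tool_pos: [0.5313, -0.1153, 0.1792]
orientation: [-179.4, -0.2, 140.1]
force: [-0.0, -0.1, -0.4]
opening: 0.0595
```

```bash
python3 -c "
from h import *
go([*jw(-.115,.015),.16],98.3)"
```

```text
t 12.7 tcp [ 0.5313 -0.1153  0.1792] jig [-72.6 -81.9] rpy [-179.37   -0.21  140.05] F [-0.04 -0.15 -0.45] Fjig [-0.06 -0.14] Mz [ 0.021  0.013 -0.025] op 0.0595 j [  8.6  10.7 -19.6   0.3 -60.4 -48.7]
row [0.671 0.218 0.128] [-0.011  0.     0.696]
```

Request:
drive_tool([
  [0.3,0.0,0,0,0,0.14],
  [0.5,0.1,0,0,0,0.28],
  [0.67,0.22,0.1,-0.01,0,0.42],
  [0.67,0.22,0.13,-0.01,0,0.56],
  [0.67,0.22,0.13,-0.01,0,0.7],
  [0.67,0.22,0.13,-0.01,0,0.7],
  [0.67,0.22,0.13,-0.01,0,0.7],
])

```text
clock: 13.4
tool_pos: [0.475, -0.0255, 0.1595]
orientation: [-179.9, 0.1, 98.4]
force: [0.8, -0.5, 0.4]
opening: 0.0594
```

```bash
python3 -c "
from h import *
go([*jw(-.09,.015),.03],98.3)
s=snap('top');crop(s,'topc9',240,150,200,150,4)
crop(snap('scene'),'scc9',260,235,120,90,6)"
```

```text
t 13.4 tcp [ 0.475  -0.0255  0.1595] jig [-115.    15.1] rpy [-1.799e+02  5.000e-02  9.842e+01] F [ 0.76 -0.5   0.44] Fjig [ 0.67 -0.61] Mz [-0.015 -0.05  -0.04 ] op 0.0594 j [  20.7    5.   -29.2    0.   -55.9 -102.3]
row [0.    0.168 0.863] [-0.002  0.001  0.002]
```

View pics/topc9.png

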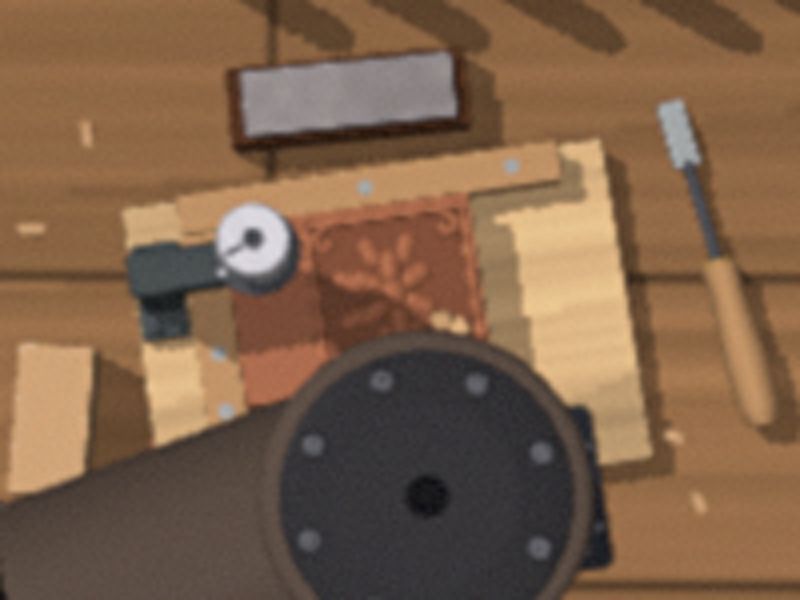

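View pics/scc9.png

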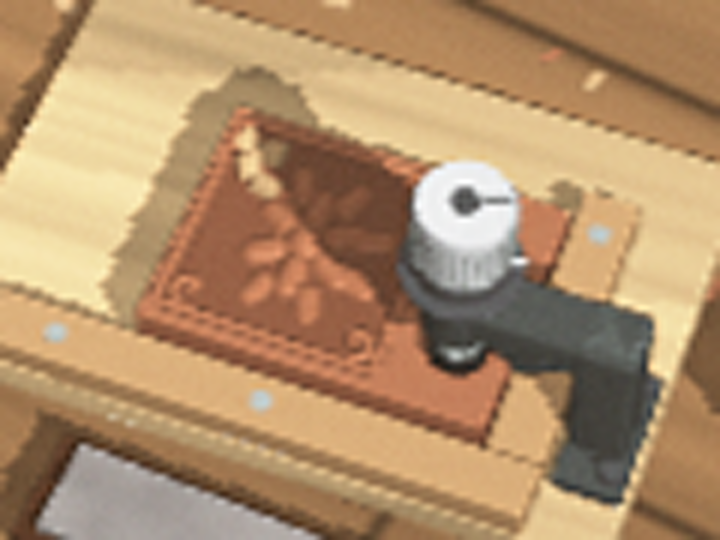

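Request:
drive_tool([
  [0,0.1,0.3,0,0,0],
  [0,0.1,0.6,0,0,0],
  [0,0.12,0.87,0,0,0],
  [0,0.16,0.87,0,0,0],
  [0,0.22,0.87,0,0,0],
  [0,0.28,0.87,0,0,0],
  [0,0.33,0.87,0,0,0],
  [0,0.37,0.87,0,0,0],
])

```text
clock: 14.3
tool_pos: [0.5319, -0.0174, 0.0308]
orientation: [179.9, 0.0, 98.3]
force: [0.6, 0.2, -0.1]
opening: 0.0595
```

Request:
drive_tool([
  [0,0.03,0,0,0,0],
  [0,0.05,0,0,0,0],
  [0,0.05,0,0,0,0],
])

```text
clock: 14.6
tool_pos: [0.5398, -0.0162, 0.031]
orientation: [179.9, 0.0, 98.3]
force: [-0.2, 0.1, 0.4]
opening: 0.0597
```

```bash
python3 -c "
from h import *
st()"
```

```text
t 14.6 tcp [ 0.5398 -0.0162  0.031 ] jig [-49.6  14.8] rpy [1.7986e+02 2.0000e-02 9.8310e+01] F [-0.2   0.15  0.4 ] Fjig [-0.18  0.18] Mz [ 0.004 -0.004  0.021] op 0.0597 j [ 1.910e+01  2.000e+01 -3.000e+01  1.000e-01 -3.980e+01 -1.009e+02]
```

Request:
drive_tool([
  [0,0.01,0,0,0,0],
  [0,0.016,0,0,0,0],
  [0,0.016,0,0,0,0],
])

```text
clock: 14.9
tool_pos: [0.5418, -0.0159, 0.0309]
orientation: [179.9, 0.0, 98.3]
force: [-1.8, -0.5, 1.2]
opening: 0.0598
```

Request:
drive_tool([
  [0,0.01,0,0,0,0],
  [0,0.015,0,0,0,0],
  [0,0.015,0,0,0,0],
])

```text
clock: 15.2
tool_pos: [0.5419, -0.0161, 0.0305]
orientation: [-179.9, 0.0, 98.3]
force: [-7.0, 0.8, 4.1]
opening: 0.0599
```

```bash
python3 -c "
from h import *
st()"
```

```text
t 15.2 tcp [ 0.5419 -0.0161  0.0305] jig [-47.5  14.6] rpy [-1.7988e+02  3.0000e-02  9.8290e+01] F [-6.95  0.78  4.1 ] Fjig [-6.76  1.8 ] Mz [0.26  2.442 0.138] op 0.0599 j [  19.    20.3  -29.5    0.   -40.3 -100.7]
```

Request:
drive_tool([
  [0,0.015,0,0,0,0],
  [0,0.018,0,0,0,0],
  [0,0.018,0,0,0,0],
])

```text
clock: 15.5
tool_pos: [0.5418, -0.0163, 0.0301]
orientation: [-179.6, 0.1, 98.3]
force: [-8.8, 0.3, 6.1]
opening: 0.0598
```

Request:
drive_tool([
  [0,-0.1,0,0,0,0],
  [0,-0.2,0,0,0,0],
  [0,-0.2,-0.3,0,0,0],
  [0,-0.2,-0.6,0,0,0],
  [0,-0.3,-0.9,0,0,0],
  [0,-0.4,-1,0,0,0],
  [0,-0.4,-1,0,0,0],
])

```text
clock: 16.2
tool_pos: [0.4839, -0.0245, 0.1836]
orientation: [-179.9, -0.0, 98.3]
force: [-0.2, -0.3, 0.2]
opening: 0.0596
```

```bash
python3 -c "
from h import *
st()
s=snap('top');crop(s,'topc10',280,185,100,75,8)
crop(snap('scene'),'scc10',260,235,120,90,6)"
```

```text
t 16.2 tcp [ 0.4839 -0.0245  0.1836] jig [-106.1   14.9] rpy [-1.7994e+02 -1.0000e-02  9.8280e+01] F [-0.25 -0.31  0.25] Fjig [-0.29 -0.27] Mz [-0.012 -0.114  0.004] op 0.0596 j [  20.4    4.5  -26.3   -0.   -59.3 -102.1]
```

View pics/topc10.png

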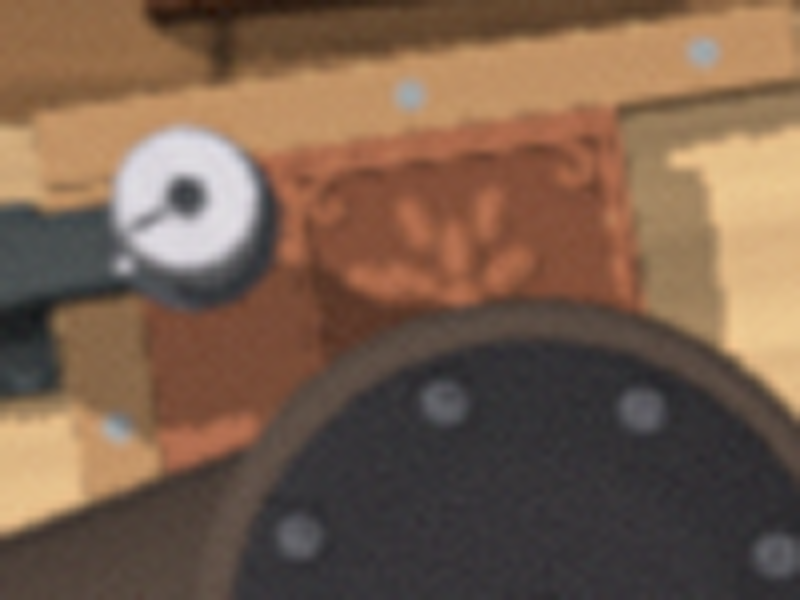

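View pics/scc10.png

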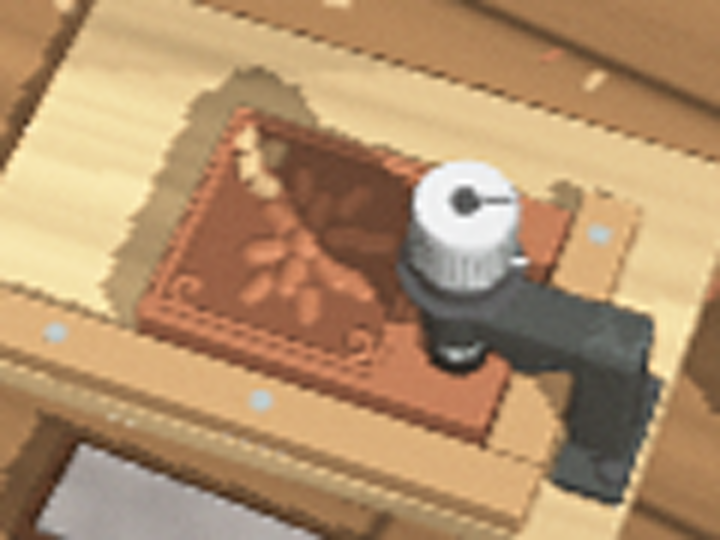

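No gaps visible. I'll check the angle properly by fitting mask edges for the panel and the base.

```bash
cat > ang.py <<'E'
from h import *
def run():
    for n in ("top","scene"):
        s=snap(n);im=s["pixels"][:,:,::-1]
        lab=cv2.cvtColor(im.copy(),cv2.COLOR_BGR2LAB).astype(float)
        a=lab[...,1]
        out={}
        # sample along panel edges of the home model: search across the edge for max gradient in a*
        for name,p,q,nrm in (("right",(-.03,-.06),(.07,-.06),(0,-1)),("back",(.075,-.055),(.075,.03),(1,0)),("front",(-.035,-.055),(-.035,.085),(-1,0)),("left",(-.03,.09),(.04,.09),(0,1))):
            P=[];Q=[]
            for f in np.linspace(0,1,40):
                b=np.array(p)+(np.array(q)-np.array(p))*f
                ds=np.arange(-.010,.010,.0004)
                uv=np.array([proj(s,[*jw(*(b+np.array(nrm)*d)),.048]) for d in ds]).astype(np.float32)
                g=cv2.remap(cv2.GaussianBlur(a,(0,0),.7).astype(np.float32),uv[None,:,0],uv[None,:,1],cv2.INTER_LINEAR)[0]
                gr=g[:-5]-g[5:]; i=gr.argmax()
                if gr[i]>6: P.append(f*np.linalg.norm(np.array(q)-p));Q.append(ds[i+2])
            P,Q=np.array(P),np.array(Q)
            if len(P)>8:
                m=abs(Q-np.median(Q))<.003
                k=np.polyfit(P[m],Q[m],1); print(n,name,m.sum(),"offset mm",(np.median(Q)*1e3).round(1),"slope deg",np.degrees(k[0]).round(2),"res",(np.std(Q[m]-np.polyval(k,P[m]))*1e3).round(2))
run()
E
python3 ang.py
```

```text
scene right 9 offset mm 0.4 slope deg 0.23 res 0.34
```

```bash
sed -i 's/gr\[i\]>6/gr[i]>2.5/' ang.py; python3 ang.py
```

```text
top right 23 offset mm -1.6 slope deg 0.64 res 0.7
top back 39 offset mm -3.2 slope deg 0.29 res 0.7
top left 19 offset mm -0.0 slope deg -1.55 res 0.52
scene right 40 offset mm -0.0 slope deg -0.01 res 0.6
scene back 39 offset mm 6.8 slope deg -0.31 res 0.48
scene front 28 offset mm -0.8 slope deg -0.11 res 0.52
scene left 18 offset mm -0.0 slope deg -2.11 res 0.59
```

Scene-view edges fit the home model: right face 0.0 mm / 0.0°, front face -0.8 mm / -0.1°. The top view's offsets match its known bias of about 2 mm. The panel is home, so on to the knob. Clockwise turning lowers joint 6, so I first wind joint 6 up to about +160° above the knob.

```bash
python3 -c "
from h import *
go([.625,.0505,.24],158)"
```

```text
t 16.5 tcp [ 0.4833 -0.0248  0.1792] jig [-106.7   14.7] rpy [-1.7947e+02  8.0000e-02  9.8270e+01] F [ 0.5  -0.51  0.16] Fjig [ 0.42 -0.58] Mz [-0.009 -0.085 -0.003] op 0.0597 j [  20.4    4.9  -26.3   -0.   -59.2 -102.1]
row [ 0.36   1.003 -0.415] [-0.009 -0.003 -0.996]
```

Request:
drive_tool([
  [0,0,-0.2,-0.01,0,-0.14],
  [0,0,-0.41,-0.01,0,-0.28],
  [0.2,0.3,-0.41,-0.01,0,-0.42],
  [0.36,0.6,-0.41,-0.01,0,-0.56],
  [0.36,1,-0.41,-0.01,0,-0.7],
  [0.36,1,-0.41,-0.01,0,-0.84],
  [0.36,1,-0.41,-0.01,0,-0.98],
  [0.36,1,-0.41,-0.01,0,-1],
], fingers=1)

```text
clock: 17.3
tool_pos: [0.6249, 0.0505, 0.2368]
orientation: [180.0, -0.3, 158.4]
force: [0.1, -0.8, 0.1]
opening: 0.0876
```

Request:
drive_tool([
  [0,0,0,0,0,-0.14],
  [0,0,0,0,0,-0.28],
  [0,0,0,0,0,-0.42],
  [0,0,0,0,0,-0.56],
  [0,0,0,0,0,-0.7],
  [0,0,0,0,0,-0.84],
  [0,0,0,0,0,-0.98],
  [0,0,0,0,0,-1],
])

```text
clock: 18.1
tool_pos: [0.6246, 0.0504, 0.2364]
orientation: [179.7, -0.2, -141.6]
force: [0.2, -0.9, -0.8]
opening: 0.0878
```

Request:
drive_tool([
  [0,0,0,0,0,-0.14],
  [0,0,0,0,0,-0.28],
  [0,0,0,0,0,-0.42],
  [0,0,0,0,0,-0.56],
  [0,0,0,0,0,-0.7],
  [0,0,0,0,0,-0.84],
  [0,0,0,0,0,-0.98],
  [0,0,0,0,0,-1],
])

```text
clock: 18.9
tool_pos: [0.6243, 0.0503, 0.2361]
orientation: [179.7, 0.2, -81.7]
force: [0.5, 0.2, -0.6]
opening: 0.0877
```

Request:
drive_tool([
  [0,0,0,0,0,-0.14],
  [0,0,0,0,0,-0.28],
  [0,0,0,0,0,-0.42],
  [0,0,0,0,0,-0.56],
  [0,0,0,0,0,-0.7],
  [0,0,0,0,0,-0.84],
  [0,0,0,0,0,-0.98],
  [0,0,0,0,0,-1],
])

```text
clock: 19.7
tool_pos: [0.6242, 0.0502, 0.2359]
orientation: [180.0, 0.4, -21.9]
force: [-0.7, 0.3, -0.4]
opening: 0.0878
```

```bash
python3 -c "
from h import *
go([.625,.0505,.2],0)"
```

```text
t 19.7 tcp [0.6242 0.0502 0.2359] jig [43.7 68. ] rpy [179.96   0.36 -21.92] F [-0.73  0.3  -0.39] Fjig [-0.68  0.4 ] Mz [-0.144  0.015 -0.   ] op 0.0878 j [ 22.3  15.9  -4.7  -0.2 -69.7 135.9]
row [ 0.006 -0.004  0.24 ] [-0.001  0.006 -0.365]
```

Request:
drive_tool([
  [0,0,0,0,0.005,-0.14],
  [0,0,0,0,0.005,-0.28],
  [0,0,0.1,0,0.005,-0.42],
  [0,0,0.2,0,0.005,-0.48],
  [0,0,0.24,0,0.005,-0.48],
  [0,0,0.24,0,0.005,-0.48],
])

```text
clock: 20.3
tool_pos: [0.6235, 0.0501, 0.199]
orientation: [-180.0, 0.2, 6.5]
force: [-0.3, -0.8, 0.6]
opening: 0.0874
```

```bash
python3 -c "
from h import *
go([.625,.0505,.131],7)
s=snap('wrist','w11');print(proj(s,[.6248,.0504,.1585]))
crop(snap('scene'),'scc11',240,195,160,120,5)"
```

```text
t 20.3 tcp [0.6235 0.0501 0.199 ] jig [43. 68.] rpy [-1.7996e+02  1.5000e-01  6.5000e+00] F [-0.31 -0.8   0.65] Fjig [-0.43 -0.75] Mz [-0.127  0.025  0.03 ] op 0.0874 j [ 2.240e+01  1.710e+01 -8.000e+00 -1.000e-01 -6.500e+01  1.641e+02]
row [ 0.012 -0.001  0.453] [-0.001  0.003 -0.008]
[323.80421429 268.17772368]
```

View pics/w11.png

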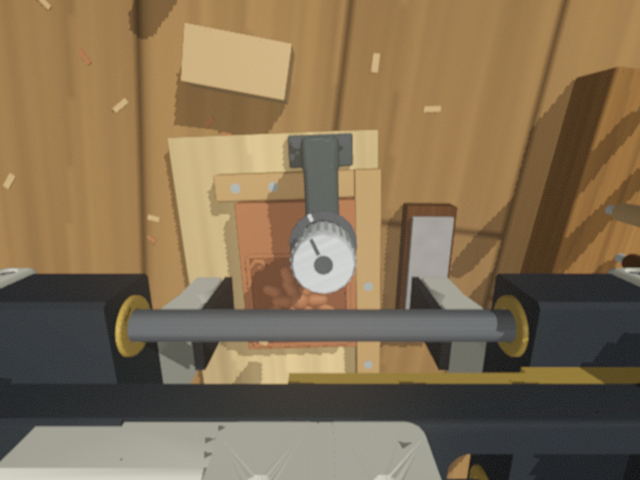

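View pics/scc11.png

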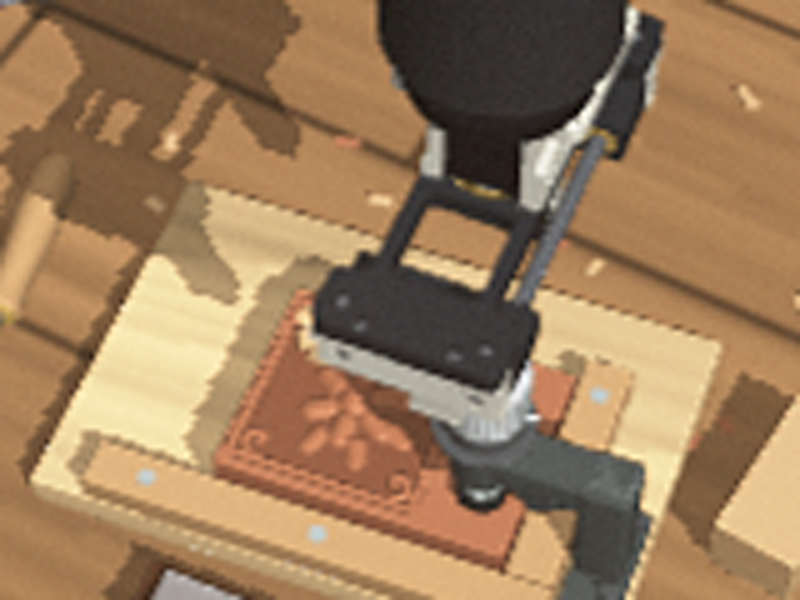

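The knob is seen at (323,265) against a predicted (324,268), so it's within about 2 mm. The line and notch agree, meaning no slip yet. I'll lower and grip.

Request:
drive_tool([
  [0.01,-0.006,0.15,0,0,0],
  [0.01,-0.006,0.3,0,0,0],
  [0.01,-0.006,0.45,0,0,0],
  [0.01,-0.006,0.45,0,0,0],
])

```text
clock: 20.8
tool_pos: [0.6242, 0.051, 0.1307]
orientation: [-180.0, 0.3, 6.5]
force: [0.2, -0.4, -0.5]
opening: 0.0874
```

Request:
drive_tool([
  [0,0,0,0,0,0],
  [0,0,0,0,0,0],
  [0,0,0,0,0,0],
  [0,0,0,0,0,0],
  [0,0,0,0,0,0],
], fingers=-1)

```text
clock: 21.3
tool_pos: [0.6244, 0.0511, 0.1314]
orientation: [-180.0, 0.2, 6.5]
force: [-0.2, 0.1, -0.2]
opening: 0.0534
```

```bash
python3 -c "
from h import *
st()"
```

```text
t 21.3 tcp [0.6244 0.0511 0.1314] jig [44.1 68.9] rpy [-179.97    0.2     6.48] F [-0.16  0.08 -0.19] Fjig [-0.15  0.11] Mz [-0.116  0.04  -0.022] op 0.0534 j [ 2.250e+01  2.040e+01 -1.270e+01 -1.000e-01 -5.710e+01  1.641e+02]
```

Request:
drive_tool([
  [0,0,0,0,0,0],
  [0,0,0,0,0,0],
  [0,0,0,0,0,0],
  [0,0,0,0,0,0],
])

```text
clock: 21.7
tool_pos: [0.6243, 0.0511, 0.1317]
orientation: [-180.0, 0.2, 6.5]
force: [-2.2, 0.4, 4.3]
opening: 0.0394
```

```bash
python3 -c "
from h import *
st()"
```

```text
t 21.7 tcp [0.6243 0.0511 0.1317] jig [44.  68.8] rpy [-179.97    0.2     6.48] F [-2.23  0.4   4.33] Fjig [-2.15  0.73] Mz [-0.055  0.932 -0.085] op 0.0394 j [ 2.250e+01  2.040e+01 -1.270e+01 -1.000e-01 -5.710e+01  1.641e+02]
```

Gripped at 39.4 mm. Now I'll turn clockwise (tool z positive) and watch the moment.

Request:
drive_tool([
  [0,0,0,0,0,0.12],
  [0,0,0,0,0,0.24],
  [0,0,0,0,0,0.36],
  [0,0,0,0,0,0.48],
  [0,0,0,0,0,0.6],
  [0,0,0,0,0,0.72],
  [0,0,0,0,0,0.84],
  [0,0,0,0,0,0.84],
])

```text
clock: 22.5
tool_pos: [0.624, 0.0512, 0.1317]
orientation: [179.8, 0.2, -44.0]
force: [-3.3, 0.0, 3.5]
opening: 0.0392
```

```bash
python3 -c "
from h import *
st();crop(snap('scene'),'scc12',240,195,160,120,5);snap('wrist','w12')"
```

```text
t 22.5 tcp [0.624  0.0512 0.1317] jig [43.7 69. ] rpy [ 1.7985e+02  1.7000e-01 -4.4030e+01] F [-3.32  0.05  3.52] Fjig [-3.28  0.54] Mz [ 0.232  1.23  -0.218] op 0.0392 j [ 2.250e+01  2.030e+01 -1.270e+01 -1.000e-01 -5.720e+01  1.136e+02]
```

View pics/w12.png

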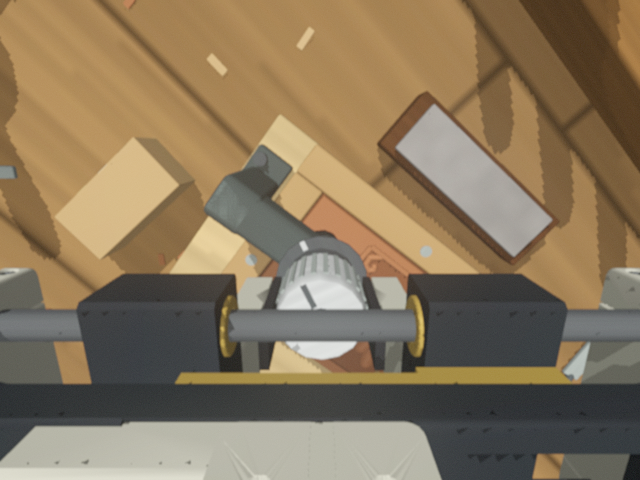

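View pics/scc12.png

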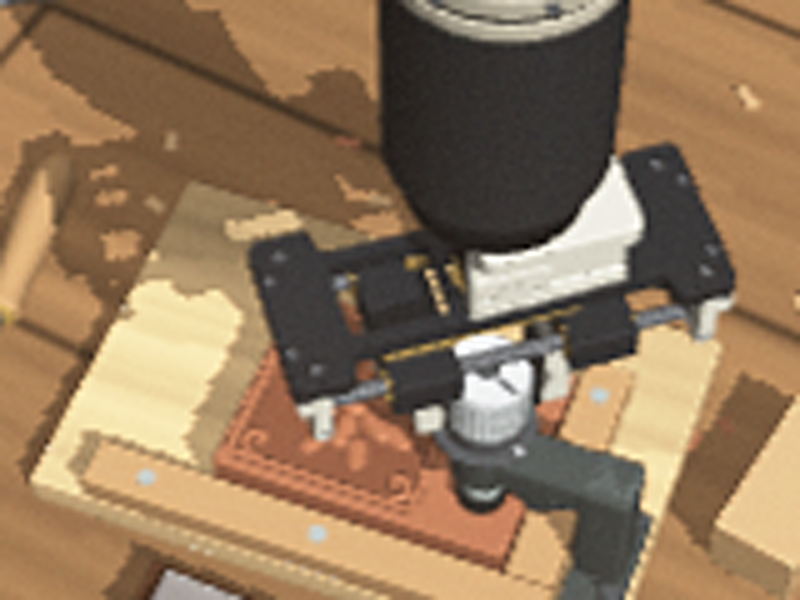

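Knob line (308,297) and notch (306,246) still line up, the grip is holding and the moment is 0.22 N m, so this is free running. I'll continue.

Request:
drive_tool([
  [0,0,0,0,0,0.12],
  [0,0,0,0,0,0.24],
  [0,0,0,0,0,0.36],
  [0,0,0,0,0,0.48],
  [0,0,0,0,0,0.6],
  [0,0,0,0,0,0.72],
  [0,0,0,0,0,0.72],
])

```text
clock: 23.3
tool_pos: [0.6239, 0.0514, 0.1317]
orientation: [179.8, 0.0, -86.9]
force: [-3.2, 1.7, 4.0]
opening: 0.0393
```

```bash
python3 -c "
from h import *
st();crop(snap('wrist'),'w13',220,200,200,180,3)"
```

```text
t 23.3 tcp [0.6239 0.0514 0.1317] jig [43.6 69.2] rpy [ 1.7976e+02  5.0000e-02 -8.6890e+01] F [-3.19  1.7   3.97] Fjig [-2.91  2.15] Mz [ 0.73   1.373 -0.185] op 0.0393 j [ 22.5  20.3 -12.7  -0.1 -57.2  70.7]
```

View pics/w13.png

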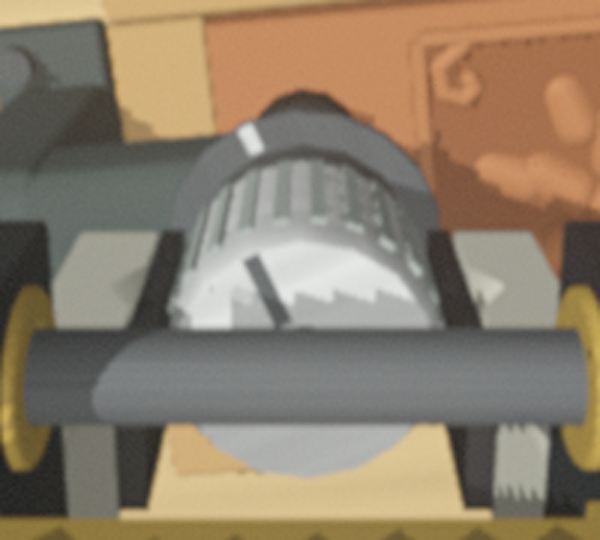

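Still running together (line and notch aligned, 0.19 N m) at 1.63 rad.

Request:
drive_tool([
  [0,0,0,0,0,0.12],
  [0,0,0,0,0,0.24],
  [0,0,0,0,0,0.36],
  [0,0,0,0,0,0.48],
  [0,0,0,0,0,0.6],
  [0,0,0,0,0,0.72],
  [0,0,0,0,0,0.72],
])

```text
clock: 24.05
tool_pos: [0.624, 0.0517, 0.1317]
orientation: [179.8, -0.1, -129.7]
force: [-3.0, 2.9, 4.2]
opening: 0.0395
```

```bash
python3 -c "
from h import *
st();crop(snap('wrist'),'w14',220,200,200,180,3)"
```

```text
t 24.05 tcp [0.624  0.0517 0.1317] jig [43.7 69.5] rpy [ 1.7979e+02 -1.0000e-01 -1.2971e+02] F [-3.    2.89  4.23] Fjig [-2.54  3.31] Mz [ 1.046  1.154 -0.137] op 0.0395 j [ 22.5  20.3 -12.7  -0.2 -57.2  27.9]
```

View pics/w14.png

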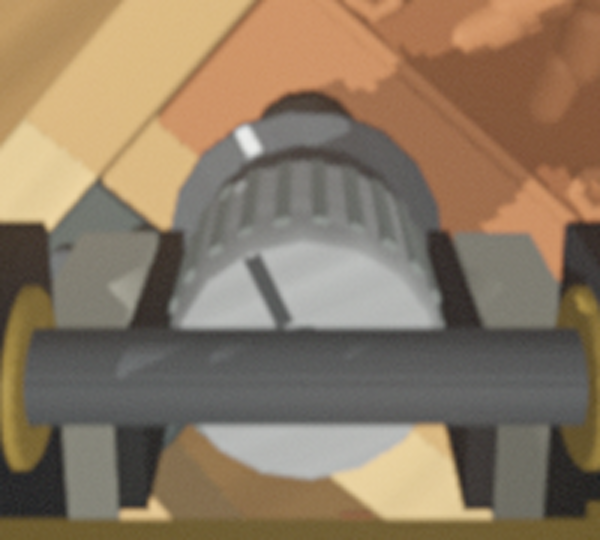

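2.38 rad, still together.

Request:
drive_tool([
  [0,0,0,0,0,0.12],
  [0,0,0,0,0,0.24],
  [0,0,0,0,0,0.36],
  [0,0,0,0,0,0.48],
  [0,0,0,0,0,0.6],
  [0,0,0,0,0,0.72],
  [0,0,0,0,0,0.72],
])

```text
clock: 24.8
tool_pos: [0.6242, 0.0518, 0.1317]
orientation: [179.9, -0.2, -172.5]
force: [-2.2, 3.7, 2.8]
opening: 0.0394
```

```bash
python3 -c "
from h import *
st();crop(snap('wrist'),'w15',220,200,200,180,3)"
```

```text
t 24.8 tcp [0.6242 0.0518 0.1317] jig [44.  69.6] rpy [ 179.9    -0.19 -172.51] F [-2.17  3.7   2.8 ] Fjig [-1.6   3.98] Mz [ 1.028  0.703 -0.058] op 0.0394 j [ 22.5  20.3 -12.7  -0.2 -57.1 -14.9]
```

View pics/w15.png

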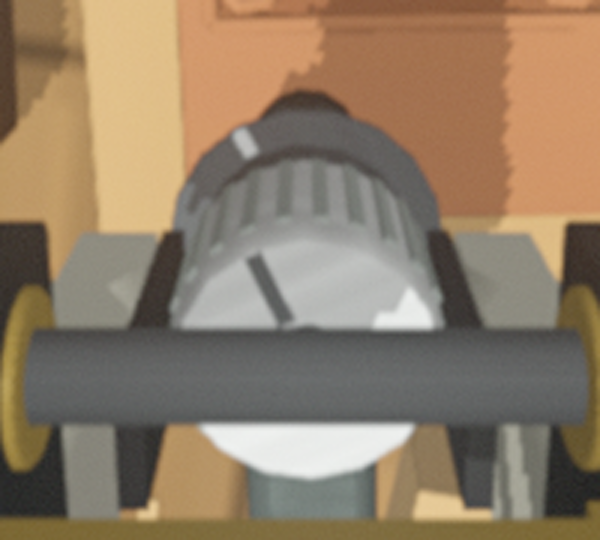

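3.13 rad. The notch lags slightly (x 250→243 in the crop), so I'll continue with the same check.

Request:
drive_tool([
  [0,0,0,0,0,0.12],
  [0,0,0,0,0,0.24],
  [0,0,0,0,0,0.36],
  [0,0,0,0,0,0.48],
  [0,0,0,0,0,0.6],
  [0,0,0,0,0,0.72],
  [0,0,0,0,0,0.72],
])

```text
clock: 25.55
tool_pos: [0.6245, 0.0518, 0.1318]
orientation: [-180.0, -0.2, 144.7]
force: [-0.4, 1.7, 3.0]
opening: 0.0391
```

```bash
python3 -c "
from h import *
st();crop(snap('wrist'),'w16',220,200,200,180,3)"
```

```text
t 25.55 tcp [0.6245 0.0518 0.1318] jig [44.2 69.5] rpy [-179.97   -0.18  144.7 ] F [-0.43  1.75  3.  ] Fjig [-0.16  1.79] Mz [ 0.585  0.452 -0.126] op 0.0391 j [ 22.5  20.4 -12.7  -0.2 -57.1 -57.7]
```

View pics/w16.png

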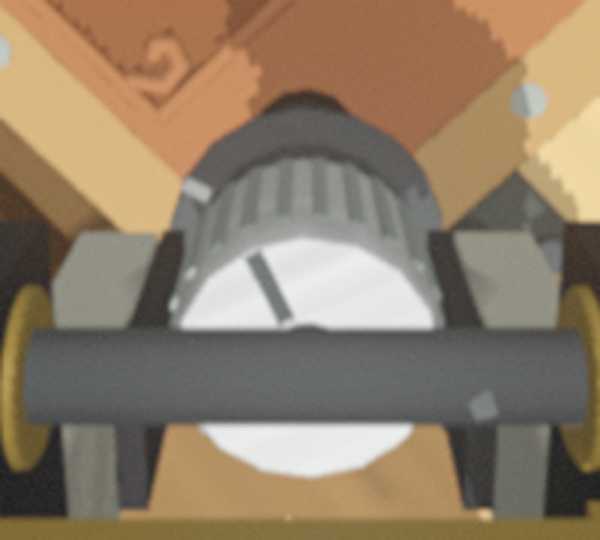

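The notch has fallen behind to (195,188), so the knob is slipping: about 35°, or 0.6 rad. I'll turn about 0.95 rad more, for a slip around 1.5.

Request:
drive_tool([
  [0,0,0,0,0,0.12],
  [0,0,0,0,0,0.24],
  [0,0,0,0,0,0.36],
  [0,0,0,0,0,0.48],
  [0,0,0,0,0,0.6],
  [0,0,0,0,0,0.72],
  [0,0,0,0,0,0.84],
  [0,0,0,0,0,0.9],
])

```text
clock: 26.4
tool_pos: [0.6247, 0.0515, 0.1318]
orientation: [-179.8, -0.1, 91.1]
force: [-1.6, -0.1, 4.9]
opening: 0.0392
```

```bash
python3 -c "
from h import *
st();crop(snap('wrist'),'w17',220,200,200,180,3)"
```

```text
t 26.4 tcp [0.6247 0.0515 0.1318] jig [44.4 69.2] rpy [-1.7985e+02 -6.0000e-02  9.1070e+01] F [-1.64 -0.11  4.86] Fjig [-1.64  0.14] Mz [-0.074  0.586  0.526] op 0.0392 j [ 2.250e+01  2.040e+01 -1.270e+01 -1.000e-01 -5.710e+01 -1.113e+02]
```

View pics/w17.png

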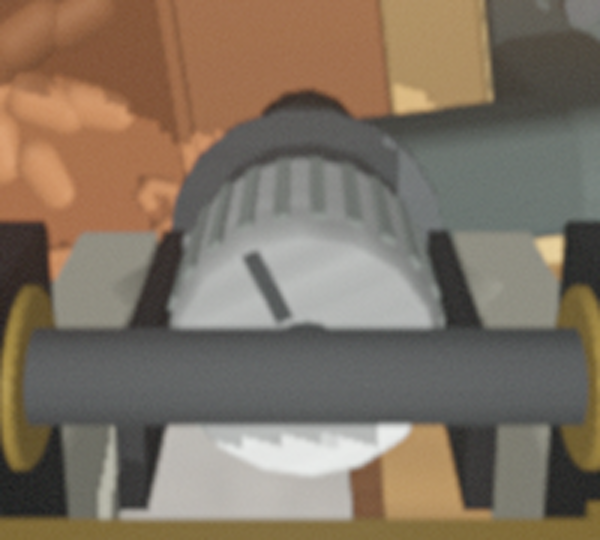

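Moment is now 0.53 N m, which is the set torque. The notch has gone behind the finger, consistent with the nut standing still at about 1.5 rad of slip. I'll turn a little further to sit mid-window (0.78–3.35).

Request:
drive_tool([
  [0,0,0,0,0,0.12],
  [0,0,0,0,0,0.24],
  [0,0,0,0,0,0.34],
  [0,0,0,0,0,0.34],
  [0,0,0,0,0,0.34],
])

```text
clock: 26.95
tool_pos: [0.6245, 0.0514, 0.1317]
orientation: [-179.8, 0.0, 70.9]
force: [-1.2, 0.3, 1.6]
opening: 0.0393
```

```bash
python3 -c "
from h import *
st()"
```

```text
t 26.95 tcp [0.6245 0.0514 0.1317] jig [44.2 69.1] rpy [-1.7982e+02  1.0000e-02  7.0900e+01] F [-1.16  0.29  1.62] Fjig [-1.1   0.46] Mz [0.313 0.59  0.099] op 0.0393 j [ 2.250e+01  2.040e+01 -1.270e+01 -1.000e-01 -5.710e+01 -1.315e+02]
```

Request:
drive_tool([
  [0,0,0,0,0,0],
  [0,0,0,0,0,0],
  [0,0,0,0,0,0],
  [0,0,0,0,0,0],
  [0,0,0,0,0,0],
  [0,0,0,0,0,0],
], fingers=1)

```text
clock: 27.55
tool_pos: [0.6246, 0.0513, 0.1317]
orientation: [-179.8, 0.0, 70.9]
force: [1.1, -1.3, -0.3]
opening: 0.0818
```

Request:
drive_tool([
  [0,0,-0.2,0,0,0],
  [0,0,-0.5,0,0,0],
  [0,0,-0.8,0,0,0],
  [0,0,-1,0,0,0],
  [0,0,-1,0,0,0],
])

```text
clock: 28.05
tool_pos: [0.6272, 0.0514, 0.2875]
orientation: [179.7, -0.3, 70.9]
force: [0.7, -0.9, -0.2]
opening: 0.0878
```

```bash
python3 -c "
from h import *
st();snap('wrist','w18');crop(snap('scene'),'scc18',260,235,120,90,6)"
```

```text
t 28.05 tcp [0.6272 0.0514 0.2875] jig [46.9 68.8] rpy [179.74  -0.25  70.95] F [ 0.73 -0.92 -0.23] Fjig [ 0.59 -1.02] Mz [-0.012 -0.067  0.007] op 0.0878 j [  22.4   14.3   -0.3   -0.   -75.1 -131.5]
```

View pics/w18.png

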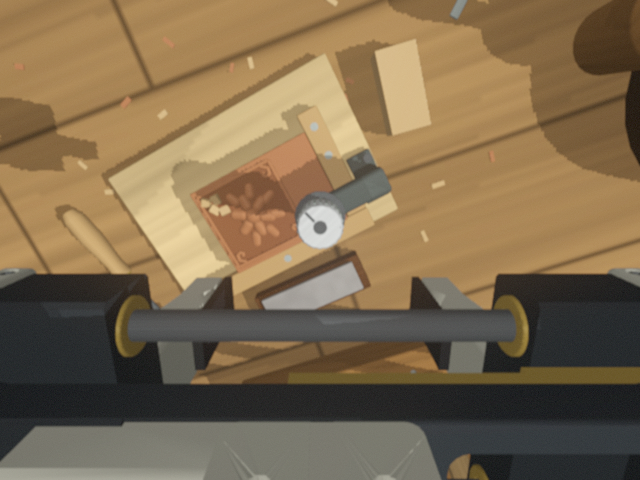

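View pics/scc18.png

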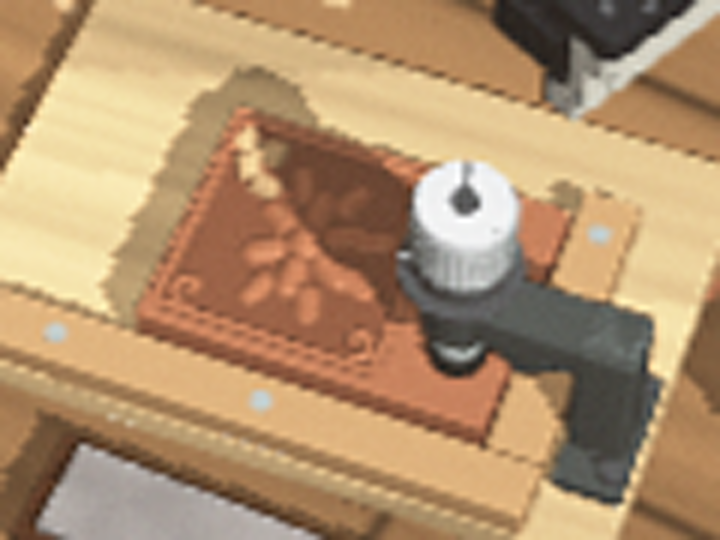

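Both show up in the scene crop: the line at (468,165) and the notch at (403,256). I'll work out the slip from their bearings about the axis.

```bash
python3 - <<'E'
from h import *
s=snap('scene')
c=lambda x,y:(260+(x+.5)/6-.5,235+(y+.5)/6-.5)
ctr=onz(s,*c(466,201),.1585)[:2]
def b(x,y,z,C=None):
    p=onz(s,*c(x,y),z)[:2]; d=p-ctr; return np.degrees(np.arctan2(d[1],d[0])).round(1),(np.linalg.norm(d)*1e3).round(1)
print(ctr,"before",b(512,200,.1585),b(517,261,.115),"after",b(468,165,.1585),b(403,256,.115))
E
python3 ang.py
```

```text
[0.62534671 0.05018667] before (np.float64(120.8), np.float64(17.1)) (np.float64(121.4), np.float64(20.7)) after (np.float64(-154.4), np.float64(16.0)) (np.float64(-68.2), np.float64(23.1))
top right 40 offset mm -1.6 slope deg 0.15 res 0.66
top front 40 offset mm 2.4 slope deg -0.27 res 0.62
top left 34 offset mm 0.4 slope deg -0.39 res 0.62
scene right 40 offset mm 0.2 slope deg 0.43 res 0.6
scene back 39 offset mm 7.0 slope deg -0.23 res 0.41
scene front 29 offset mm -0.8 slope deg 0.2 res 0.72
scene left 18 offset mm -0.4 slope deg -2.32 res 0.7
```

Slip is 275° − 190° = 86°, or 1.50 rad, inside 0.78–3.35 (three clicks). The panel hasn't moved and the gripper is clear, so I'm handing in.

```bash
python3 -c "
from plant import ticket
print(ticket.close_job())"
```

```text
the job is handed in; nothing more can be done
None
```

I slid the panel home, tightened the clamp until the knob slipped, let go of the knob and handed the job in at about 28 s of the 72 s. The hand-in gave no verdict.

- **Panel:** I pushed it against the back fence at up to 11 N, then the left fence at about 14 N, then re-pressed the front face at about 9 N. After clamping, the scene view put the right and front edges within 1 mm and 0.5° of home.
- **Camera disagreement:** The top view showed offsets of 1.6 to 2.4 mm. That is about its own 2 mm bias on the jig, so I took the seating from the contact forces. The scene view's left-edge fit (-2.3°) is unreliable because the clamp hides part of that edge.
- **Clamp:** I gripped the knob and turned it clockwise in steps, about 296° in all. The measured moment peaked at about 0.53 N m. After I let go, the line on the knob had turned 275° and the notch 190°. That is about 1.5 rad of slip, or three clicks, inside the 0.78 to 3.35 rad window.
- **Let go:** The knob turned about 20° less than the gripper, probably springing back on release. The gripper ended open and clear above the knob, with forces near zero.
- **Other things:** The gouge, stone and offcut looked unmoved in the pictures; I did not measure them, nor check the chisel, brush, mallet or tin.
- **Not measured:** I had no reading of the clamping force itself. I infer it from the torque and the clicks.

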